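# Tie the top course of three carton lots at the packing bench

## Robot

A 6-joint arm with a two-finger parallel gripper is mounted at the origin on the work surface. World frame = base frame: x ahead of the robot, y to its left, z up, the work surface at z = 0. Lengths are in mm, angles in rad, forces in N, time in s.
With the tool pointing down it reaches from about 350 to 725 mm from the base axis. Payload 4.3 kg.
Tool frame: the origin (TCP) lies between the finger pads; the fingertips stand 17 mm ahead of it and the grasp point (between the pads) lies 2 mm behind it; z points along the fingers, y is the direction in which the jaws open and shut (so a half turn about z gives the same grasp; the last joint's range is limited). The gripper opens to 85 mm and grips with 20 to 120 N. Pads are 22 mm wide; open, the fingers measure 114 mm over their backs; the gripper's body (76 mm by 85 mm) begins 54 mm behind the grasp point. The pads swing forward as they close: fully open they stand 13 mm farther back than shut.
Start: joints at [-1.458, 0.377, 0.081, 1.274, 0, 1.46], TCP at [127.061, -560.821, 248.329] pointing down, gripper open.
Joint ranges: [-2.72, 2.72], [-0.84, 1.66], [-1.02, 1.22], [-1.77, 2.12], [-1.37, 1.28], [-3.14, 3.14]. Speed limits (rad/s): [2.57, 2.57, 3.14, 3.14, 3.14, 3.14].

## Interface

Orientations are given as [roll, pitch, yaw] about the fixed x, y, z axes, in that order (R = Rz(yaw) Ry(pitch) Rx(roll)).
In Python, from bench import sense, snapshot, finish_job gives the robot as it stands.
- The arm moves only by the tool jog_arm, never from a script. Its argument "steps" is a list of rows, each an object of numbers: "jaw": the opening, from 0 (shut) to 1 (fully open); "x", "y", "z": the shift along the tool's x, y, z in m; "wx", "wy", "wz": the turn, a rotation vector about the tool's x, y, z in rad. A call has 1 to 8 rows; each row shifts and turns the commanded pose from where the row before left it, along the tool's axes as they then stand; what a row does not reach is not made up. A row lasts 1/12 s, in which the tool goes at most 41.7 mm and 7.16 degrees, less where a joint would pass 70% of its speed; a pose out of reach is approached as far as the arm can. A call is refused whole if a number of a shift passes 0.0417 or a number of a turn 0.125, either way. A call with a gripper value outside its range is refused whole. The fingers move at their own pace and stop on an object; the grip force is fixed at half the most. Time passes only in rows, so rows that do not move let the fingers close. It gives the time, the measured TCP pose, the force and the opening at its end, in the units of the state.
- sense(): the state, without advancing time (a new reading comes with each control period).
- snapshot(name): name is "side" or "top" or "wrist"; returns a dict with "color" (480x640x3 uint8, blue, green, red), "fx", "fy", "cx", "cy" (pixels), "dist_coeffs" ([k1, k2, p1, p2, k3] as OpenCV has them; the pictures are not rectified), "world_from_camera" (4x4, takes a point from camera to world coordinates). Camera axes: x right, y down, z forward; pixel columns grow to the right and rows downward; lengths in mm; the calibration is good to about 2 mm. A picture is of the moment at which its call begins. There is no depth.
- finish_job(): hands the job in, once; it reports no verdict.
The state is a dict: "t": time; "joint_positions": joint angles; "qvel": joint speeds; "effort": joint torques, N m; "tcp_pos": TCP position; "tool_rot": TCP orientation; "contact_force": force on the tool from outside, world axes, zero at the start; "wrist_torque": the same for the moment, N m; "grip_width": opening from 0.0 (shut) to 1.0 (fully open).
Only numpy, scipy, OpenCV 4.12 (cv2) and the standard library are available. Lean on these libraries where they do the work, as an engineer would, in place of code of your own. Each camera call takes 0.05 s, during which the arm holds its last target. There are 200 camera calls.

## Task

Finish the three lots on the grey layer pads: fill the empty yellow outline with the plain charcoal carton, then on each lot lay the carton of the same colour that carries the packing list, squarely across the middle of the joint between the two cartons below, in line with them and with its pouch facing up. Do not shift the cartons that are already laid, and let go of every carton.

Things in the scene. Friction and masses are not known exactly. Their poses are not given: they have to be found in the camera images.
- blue_top_c (a point): White carton with blue tape, 100 mm long (y axis), 56 mm wide (x), 48 mm high (z up), about 0.25 kg, rigid; the point is its centre, 24 mm above its underside. It carries the packing list: a white paper in an orange-edged pouch, 58 x 44 mm, stuck on its top. Starts alone on the bench.
- green_top_c (a point): Brown kraft carton with green tape, 100 mm long (y axis), 56 mm wide (x), 48 mm high (z up), about 0.25 kg, rigid; the point is its centre, 24 mm above its underside. It carries the packing list: a white paper in an orange-edged pouch, 58 x 44 mm, stuck on its top. Starts alone on the bench.
- yellow_top_c (a point): Charcoal carton with yellow tape, 100 mm long (y axis), 56 mm wide (x), 48 mm high (z up), about 0.25 kg, rigid; the point is its centre, 24 mm above its underside. It carries the packing list: a white paper in an orange-edged pouch, 58 x 44 mm, stuck on its top. Starts alone on the bench.
- yellow_plain_c (a point): Charcoal carton with yellow tape, 100 mm long (y axis), 56 mm wide (x), 48 mm high (z up), about 0.25 kg, rigid; the point is its centre, 24 mm above its underside. Plain top with only the tape, no pouch. Starts alone on the bench.
- blue_laid1_c (a point): White carton with blue tape, 100 mm long (y axis), 56 mm wide (x), 48 mm high (z up), about 0.25 kg, rigid; the point is its centre, 24 mm above its underside. Plain top, no pouch. Already laid, loose, on its lot's grey pad (4 mm thick); blue_laid2 lies in line with it, end to end, same yaw, centres 108 mm apart along y (an 8 mm gap at the joint).
- blue_laid2_c (a point): White carton with blue tape, 100 mm long (y axis), 56 mm wide (x), 48 mm high (z up), about 0.25 kg, rigid; the point is its centre, 24 mm above its underside. Plain top, no pouch. Already laid, loose, on its lot's grey pad (4 mm thick); blue_laid1 lies in line with it, end to end, same yaw, centres 108 mm apart along y (an 8 mm gap at the joint).
- green_laid1_c (a point): Brown kraft carton with green tape, 100 mm long (y axis), 56 mm wide (x), 48 mm high (z up), about 0.25 kg, rigid; the point is its centre, 24 mm above its underside. Plain top, no pouch. Already laid, loose, on its lot's grey pad (4 mm thick); green_laid2 lies in line with it, end to end, same yaw, centres 108 mm apart along y (an 8 mm gap at the joint).
- green_laid2_c (a point): Brown kraft carton with green tape, 100 mm long (y axis), 56 mm wide (x), 48 mm high (z up), about 0.25 kg, rigid; the point is its centre, 24 mm above its underside. Plain top, no pouch. Already laid, loose, on its lot's grey pad (4 mm thick); green_laid1 lies in line with it, end to end, same yaw, centres 108 mm apart along y (an 8 mm gap at the joint).
- yellow_laid1_c (a point): Charcoal carton with yellow tape, 100 mm long (y axis), 56 mm wide (x), 48 mm high (z up), about 0.25 kg, rigid; the point is its centre, 24 mm above its underside. Plain top, no pouch. Already laid, loose, on its lot's grey pad (4 mm thick); the printed outline lies off one of its ends (either), in line with it, same yaw, centres 108 mm apart along y (8 mm gap when filled).
- outline_c (a point): Yellow rectangle with a cross, 108 x 64 mm over its lines, printed on the yellow lot's grey layer pad where the lower row lacks a carton; long side = y. The point is its centre, on the pad's surface (4 mm above the bench), so a carton standing there has its centre 24 mm above this point.
Not all that is in view belongs to the job. Leave any pink, purple or turquoise look-alike of the part that bears blue_laid2_c alone.

How it is judged (in metres and radians):
At the end, for the whole second after the job is handed in: Plain charcoal carton flat in the outline (12 mm, 0.2 rad). On each lot its own packing-list carton lies flat, pouch up, on both lower cartons: centre 40-68 mm from each, 12 mm from the row line, 0.2 rad. The five laid cartons within 15 mm of their start. All released, at rest (x of blue_top_c in the frame of blue_laid1_c between -0.012 and 0.012 m and horizontal distance between blue_top_c and blue_laid1_c between 0.04 and 0.068 m and horizontal distance between blue_top_c and blue_laid2_c between 0.04 and 0.068 m and z of blue_top_c in the frame of blue_laid1_c between 0.042 and 0.053 m and angle between the y axis of blue_top_c and the y axis of blue_laid1_c, either way round below 0.2 rad and angle between each of blue_top_c, green_top_c, yellow_top_c, yellow_plain_c's own z axis and vertical below 0.08 rad and x of green_top_c in the frame of green_laid1_c between -0.012 and 0.012 m and horizontal distance between green_top_c and green_laid1_c between 0.04 and 0.068 m and horizontal distance between green_top_c and green_laid2_c between 0.04 and 0.068 m and z of green_top_c in the frame of green_laid1_c between 0.042 and 0.053 m and angle between the y axis of green_top_c and the y axis of green_laid1_c, either way round below 0.2 rad and x of yellow_top_c in the frame of yellow_laid1_c between -0.012 and 0.012 m and horizontal distance between yellow_top_c and yellow_laid1_c between 0.04 and 0.068 m and horizontal distance between yellow_top_c and yellow_plain_c between 0.04 and 0.068 m and z of yellow_top_c in the frame of yellow_laid1_c between 0.042 and 0.053 m and angle between the y axis of yellow_top_c and the y axis of yellow_laid1_c, either way round below 0.2 rad and horizontal distance between yellow_plain_c and outline_c below 0.012 m and z of yellow_plain_c in the frame of outline_c between 0.02 and 0.029 m and angle between the y axis of yellow_plain_c and the y axis of outline_c, either way round below 0.2 rad and distance of each of blue_laid1_c, blue_laid2_c, green_laid1_c, green_laid2_c, yellow_laid1_c from where it was at the start of the episode below 0.015 m and linear speed of each of blue_top, green_top, yellow_top, yellow_plain, blue_laid1, blue_laid2, green_laid1, green_laid2, yellow_laid1 below 0.02 m/s); the robot touches nothing.
It fails at once if a carton already laid on a pad is pushed more than 20 mm out of place (distance of any of blue_laid1_c, blue_laid2_c, green_laid1_c, green_laid2_c, yellow_laid1_c from where it was at the start of the episode above 0.02 m).
It also fails if it takes over 102 s, if anything falls off the work surface, if the arm or the gripper's body presses on something with over 40 N, if the wrist force passes 120 N, or if a joint passes its speed limit or range.

## Working session

There is one attempt and no reset: what is moved stays moved. The work goes in short steps, Python scripts to look and compute and a tool call to move; the robot and the scene stay as the last step left them, time stands still between calls to the robot, and variables do not carry over. Pictures are saved under pics/ and viewed, about 12 in all and at most 16, crops included, and the job is handed in when it is done.

Besides the shell and the picture viewer there is one more tool, called after "Call:" as name([rows], argument=value, ...), one row to a line, values as JSON. jog_arm: Moves the arm, as the interface text tells. Its arguments: {"type":"object","properties":{"steps":{"type":"array","items":{"type":"object","properties":{"jaw":{"type":"number"},"x":{"type":"number"},"y":{"type":"number"},"z":{"type":"number"},"wx":{"type":"number"},"wy":{"type":"number"},"wz":{"type":"number"}}}}},"required":["steps"]}

```bash
ls; mkdir -p pics
python3 - <<'E'
from bench import sense,snapshot
import cv2,pickle,numpy as np
np.set_printoptions(precision=4,suppress=True)
print(sense())
for n in("top","side","wrist"):
    s=snapshot(n);cv2.imwrite(f"pics/{n}0.png",s["color"]);pickle.dump(s,open(f"pics/{n}0.pkl","wb"))
    print(n,s["fx"],s["fy"],s["cx"],s["cy"],s["dist_coeffs"],"\n",np.array(s["world_from_camera"]))
E
```

```text
pics
{'t': 0.0, 'joint_positions': array([-1.4583,  0.3781,  0.0796,  1.2744, -0.    ,  1.4605]), 'qvel': array([ 0.0006,  0.0003, -0.0004, -0.0006, -0.0006, -0.0016]), 'effort': array([ -0.0015, -46.36  ,  26.9878,   0.0207,  -0.0001,  -0.    ]), 'tcp_pos': array([ 126.9775, -560.1693,  247.3639]), 'tool_rot': array([-3.1396, -0.0002,  0.2228]), 'contact_force': array([0.6195, 0.241 , 0.2309]), 'wrist_torque': array([0.0159, 0.0079, 0.0454]), 'grip_width': 1.0062680265216484}
top 537.9292924180551 537.9292924180551 322.09269653234685 237.3846751086045 [-0.0175  0.      0.      0.      0.    ] 
 [[  -0.0165   -0.9903    0.1382  251.1311]
 [  -0.9995    0.0127   -0.0285   84.911 ]
 [   0.0265   -0.1386   -0.99   1305.5853]
 [   0.        0.        0.        1.    ]]
side 511.566498584375 511.566498584375 321.50872567726515 244.02083398000343 [-0.1155  0.      0.      0.      0.    ] 
 [[  -0.9899   -0.0665    0.125   290.6915]
 [  -0.1413    0.5206   -0.842  1216.7281]
 [  -0.009    -0.8512   -0.5247  774.798 ]
 [   0.        0.        0.        1.    ]]
wrist 336.9875395191678 336.9875395191678 323.5202293586286 242.6884640148381 [-0.0586  0.      0.      0.      0.    ] 
 [[   0.221    -0.9239   -0.3122  207.2256]
 [  -0.9753   -0.21     -0.069  -543.4421]
 [  -0.0018    0.3197   -0.9475  373.8982]
 [   0.        0.        0.        1.    ]]
```

View pics/top0.png

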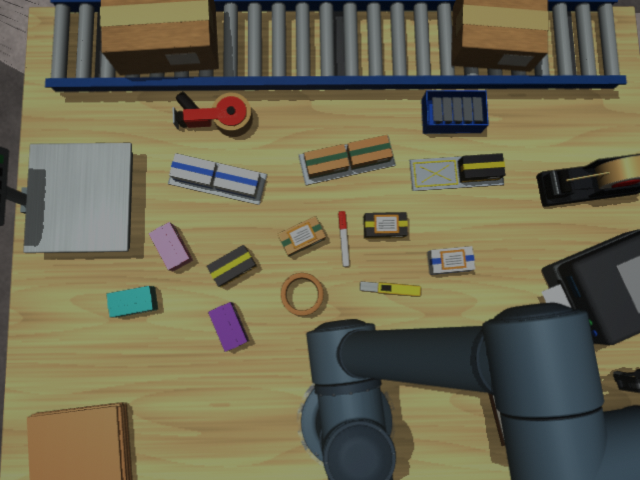

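View pics/side0.png

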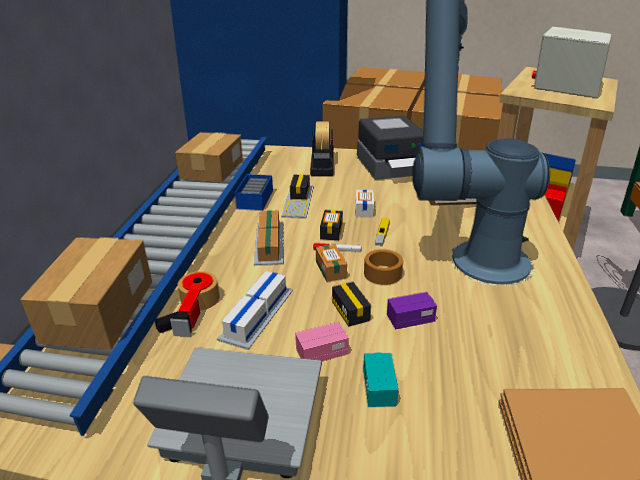

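Top view candidates, by pixel:
- **Packing-list cartons:** white (453,260), brown (303,236), charcoal (385,224).
- **Plain charcoal carton:** (232,266).
- **Laid cartons:** blue (192,168) and (237,180), green (327,160) and (371,150), yellow (482,167).
- **Outline:** (435,172).
- **Look-alikes to leave alone:** pink (171,246), turquoise (131,302), purple (229,326).

Next I'll build orthographic views at carton-top height from both cameras. If they agree, that confirms the heights.

```bash
cat > h.py <<'E'
import cv2,pickle,numpy as np
np.set_printoptions(precision=3,suppress=True)
def K(s): return np.array([[s["fx"],0,s["cx"]],[0,s["fy"],s["cy"]],[0,0,1.]])
def proj(s,P):
    T=np.linalg.inv(np.array(s["world_from_camera"]))
    return cv2.projectPoints(np.float64(P).reshape(-1,1,3),cv2.Rodrigues(T[:3,:3])[0],T[:3,3],K(s),np.float64(s["dist_coeffs"]))[0].reshape(-1,2)
def ortho(s,z,x0,x1,y0,y1,mm=1.):
    # rows: x falling, cols: y falling
    xs=np.arange(x1,x0,-mm);ys=np.arange(y1,y0,-mm)
    X,Y=np.meshgrid(xs,ys,indexing="ij")
    uv=proj(s,np.stack([X,Y,np.full_like(X,z)],-1)).reshape(*X.shape,2).astype(np.float32)
    return cv2.remap(s["color"],uv[...,0],uv[...,1],cv2.INTER_LINEAR)
def ray(s,uv,z):
    n=cv2.undistortPoints(np.float64(uv).reshape(-1,1,2),K(s),np.float64(s["dist_coeffs"])).reshape(-1,2)
    W=np.array(s["world_from_camera"]);d=np.c_[n,np.ones(len(n))]@W[:3,:3].T
    return W[:3,3]+d*((z-W[2,3])/d[:,2])[:,None]
def load(n): return pickle.load(open(f"pics/{n}.pkl","rb"))
def snap(n,tag):
    from bench import snapshot
    s=snapshot(n);pickle.dump(s,open(f"pics/{tag}.pkl","wb"));return s
E
python3 - <<'E'
from h import *
im=[]
for n in("top0","side0"):
    o=ortho(load(n),50,340,690,-330,470)
    for k in range(0,800,50): cv2.line(o,(k,0),(k,349 if k%100==70 else 4),(0,0,255) ,1) if k%100==70 else None
    for k in range(40,350,50): cv2.putText(o,str(690-k),(0,k),0,.3,(0,0,255))
    im.append(o[:300])
cv2.imwrite("pics/ortho0.png",np.vstack(im))
E
```

```text
(no output)
```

View pics/ortho0.png

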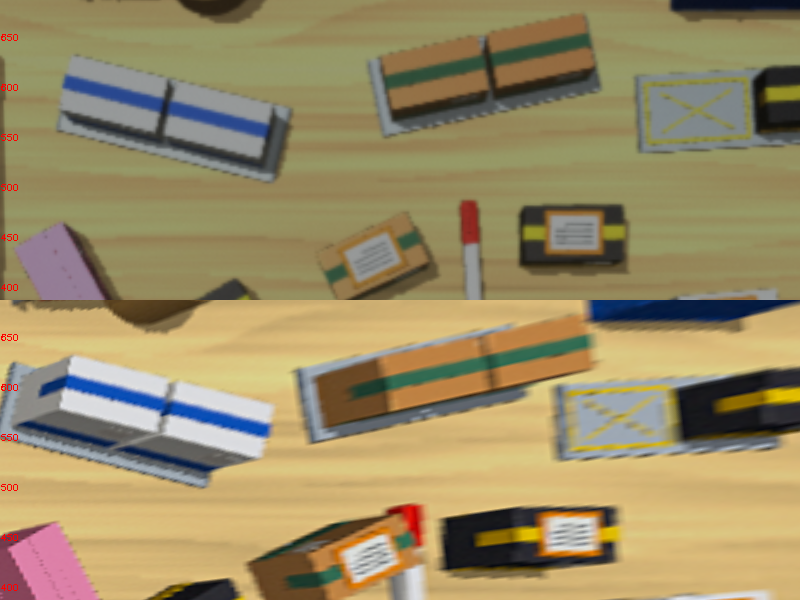

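The top faces coincide in both views, so the tops stand at about 48–52 mm. Next I'll fit 100x56 rectangles numerically.

```bash
cat > fit.py <<'E'
from h import *
from scipy.optimize import minimize
def grad(s):
    im=cv2.GaussianBlur(s["color"],(0,0),1.0).astype(np.float32)
    g=sum(np.hypot(cv2.Sobel(im[...,c],3+2,1,0),cv2.Sobel(im[...,c],5,0,1)) for c in range(3))
    return np.log1p(g/20)
def fitrect(gs,z,p0,L=100,W=56):
    t=np.linspace(-.5,.5,60)
    B=np.vstack([np.c_[t*0+sx*W/2,t*L] for sx in(-1,1)]+[np.c_[t*W,t*0+sy*L/2] for sy in(-1,1)])
    def c(p):
        cs,sn=np.cos(p[2]/100),np.sin(p[2]/100)
        P=np.c_[p[0]+cs*B[:,0]-sn*B[:,1],p[1]+sn*B[:,0]+cs*B[:,1],np.full(len(B),z)]
        return -sum(np.mean(cv2.remap(g,*[a.astype(np.float32) for a in proj(s,P).T],cv2.INTER_LINEAR)) for s,g in gs)
    best=None
    for dx in(-6,0,6):
        for dy in(-6,0,6):
            for da in(-10,0,10):
                q=np.array([p0[0]+dx,p0[1]+dy,p0[2]*100+da]);v=c(q)
                if best is None or v<best[0]:best=(v,q)
    r=minimize(c,best[1],method="Nelder-Mead",options=dict(initial_simplex=best[1]+np.vstack([[0,0,0],4*np.eye(3)])))
    return r.x*[1,1,.01],-r.fun
E
cat > m1.py <<'E'
from fit import *
T,S=load("top0"),load("side0");gt,gs=grad(T),grad(S)
bt=ray(T,[(453,257)],48)[0];yp=ray(T,[(231,264)],48)[0]
J=dict(blue1=(52,597,356,-.25),blue2=(52,570,253,-.25),green1=(52,610,35,.26),green2=(52,637,-68,.26),yel1=(52,*ray(T,[(482,163)],52)[0,:2],.05),
 outl=(4,578,-215,.03),btop=(48,*bt[:2],.05),gtop=(48,432,94,.45),ytop=(48,455,-103,0),yplain=(48,*yp[:2],.45))
for k,(z,*p) in J.items():
    LW=(108,64) if k=="outl" else (100,56)
    a=[fitrect(G,z,p,*LW) for G in([(T,gt)],[(S,gs)],[(T,gt),(S,gs)])]
    print(k,np.round(p,2),*[(r[0].round(2),round(r[1],2)) for r in a])
E
python3 m1.py
```

```text
blue1 [597.   356.    -0.25] (array([595.48, 357.09,  -0.25]), np.float64(2.88)) (array([595.73, 359.3 ,  -0.24]), np.float64(3.34)) (array([595.56, 358.04,  -0.24]), np.float64(6.18))
blue2 [570.   253.    -0.25] (array([569.75, 252.49,  -0.23]), np.float64(3.1)) (array([569.4 , 253.61,  -0.23]), np.float64(3.27)) (array([569.51, 252.79,  -0.23]), np.float64(6.36))
green1 [610.    35.     0.26] (array([617.1 ,  37.56,   0.22]), np.float64(2.78)) (array([615.08,  40.41,   0.21]), np.float64(3.01)) (array([616.36,  38.55,   0.21]), np.float64(5.74))
green2 [637.   -68.     0.26] (array([640.06, -71.26,   0.2 ]), np.float64(2.78)) (array([638.48, -70.62,   0.23]), np.float64(2.98)) (array([639.32, -71.27,   0.21]), np.float64(5.74))
yel1 [ 603.22 -342.02    0.05] (array([ 597.72, -345.56,    0.03]), np.float64(2.88)) (array([ 592.2 , -343.29,    0.1 ]), np.float64(3.46)) (array([ 593.62, -344.68,    0.09]), np.float64(6.18))
outl [ 578.   -215.      0.03] (array([ 588.22, -244.56,    0.12]), np.float64(2.47)) (array([ 585.93, -221.19,   -0.07]), np.float64(2.64)) (array([ 595.78, -243.61,   -0.  ]), np.float64(5.34))
btop [ 375.8  -260.49    0.05] (array([ 371.08, -259.1 ,    0.08]), np.float64(2.86)) (array([ 366.49, -256.54,    0.05]), np.float64(3.01)) (array([ 371.16, -258.26,    0.08]), np.float64(5.84))
gtop [432.    94.     0.45] (array([424.14,  89.14,   0.59]), np.float64(2.44)) (array([432.21, 101.21,   0.42]), np.float64(3.13)) (array([432.85, 100.22,   0.42]), np.float64(5.45))
ytop [ 455 -103    0] (array([449.43, -99.63,  -0.08]), np.float64(2.87)) (array([454.26, -99.66,   0.06]), np.float64(3.37)) (array([ 449.61, -100.73,    0.17]), np.float64(6.16))
yplain [366.63 262.6    0.45] (array([362.73, 261.67,   0.54]), np.float64(2.73)) (array([365.08, 267.79,   0.49]), np.float64(3.26)) (array([365.31, 264.9 ,   0.49]), np.float64(5.84))
```

```bash
cat > m2.py <<'E'
from fit import *
T=load("top0")
J=dict(outl=(4,*ray(T,[(435,172)],4)[0,:2],.05,108,64),yel1=(52,594,-344,.05),btop=(48,370,-258,.07),gtop=(48,432,98,.45),ytop=(48,453,-101,0.02),yplain=(48,365,264,.5))
out=[]
for k,(z,x,y,a,*LW) in J.items():
    L,W=LW or (100,56)
    x0,y0=round(x),round(y)
    o=ortho(T,z,x0-65,x0+65,y0-65,y0+65,.5)
    for i in range(5,130,10):  # ticks every 10mm
        cv2.line(o,(2*i,0),(2*i,3),(0,0,255));cv2.line(o,(0,2*i),(3,2*i),(0,0,255))
    q=np.array([[W/2,L/2],[W/2,-L/2],[-W/2,-L/2],[-W/2,L/2]])@np.array([[np.cos(a),np.sin(a)],[-np.sin(a),np.cos(a)]])
    pts=np.c_[130-2*q[:,1]-2*(y-y0),130-2*q[:,0]-2*(x-x0)]
    cv2.polylines(o,[pts.round().astype(int)],True,(255,0,255),1)
    cv2.putText(o,f"{k} {x0} {y0}",(6,250),0,.45,(0,0,255));out.append(o)
cv2.imwrite("pics/patch.png",np.vstack([np.hstack(out[:3]),np.hstack(out[3:])]))
E
python3 m2.py
```

```text
(no output)
```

View pics/patch.png

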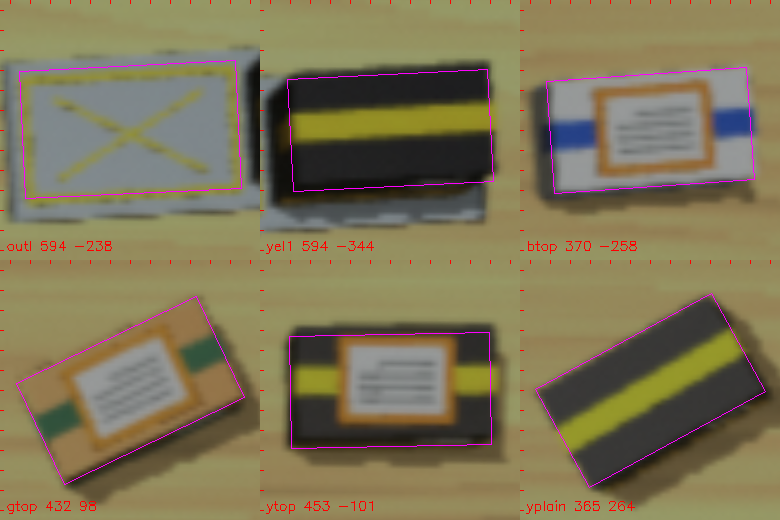

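The patches confirm the choices: plain charcoal is bottom right, and the three with pouches fit their descriptions. Small fixes: outline is about (591,-238), yel1 (597,-344) at yaw 0.05, ytop (457,-103). I'll start with the white pouch carton.

```bash
cat > go.py <<'E'
# usage: go.py x y z yaw nrows : rows to straight-line there, from measured pose (tool down)
import sys,json,numpy as np
from scipy.spatial.transform import Rotation as R
from bench import sense
s=sense();p=np.array(s["tcp_pos"]);y=s["tool_rot"][2]
x_,y_,z_,yt,n=[float(v) for v in sys.argv[1:6]];n=int(n)
d=np.array([x_,y_,z_])-p;dy=(yt-y+np.pi)%(2*np.pi)-np.pi
print("t",round(s["t"],2),"pos",p.round(1),"rpy",np.round(s["tool_rot"],3),"grip",round(s["grip_width"],3),"F",np.round(s["contact_force"],1))
rows=[]
for i in range(n):
    a=y+dy*i/n;c,q=np.cos(a),np.sin(a);w=d/n/1000
    rows.append(dict(x=round(c*w[0]+q*w[1],4),y=round(q*w[0]-c*w[1],4),z=round(-w[2],4),wz=round(-dy/n,4)))
for i in range(0,n,8):print(json.dumps(rows[i:i+8]))
E
python3 go.py 370 -259 200 1.64 12
```

```text
t 0.15 pos [ 127.  -560.3  247.6] rpy [-3.14  -0.     0.223] grip 0.998 F [-0.5 -0.1 -0.6]
[{"x": 0.0253, "y": -0.02, "z": 0.004, "wz": -0.1181}, {"x": 0.0275, "y": -0.0169, "z": 0.004, "wz": -0.1181}, {"x": 0.0293, "y": -0.0135, "z": 0.004, "wz": -0.1181}, {"x": 0.0307, "y": -0.01, "z": 0.004, "wz": -0.1181}, {"x": 0.0316, "y": -0.0063, "z": 0.004, "wz": -0.1181}, {"x": 0.0322, "y": -0.0025, "z": 0.004, "wz": -0.1181}, {"x": 0.0322, "y": 0.0013, "z": 0.004, "wz": -0.1181}, {"x": 0.0319, "y": 0.0051, "z": 0.004, "wz": -0.1181}]
[{"x": 0.031, "y": 0.0088, "z": 0.004, "wz": -0.1181}, {"x": 0.0298, "y": 0.0124, "z": 0.004, "wz": -0.1181}, {"x": 0.0281, "y": 0.0158, "z": 0.004, "wz": -0.1181}, {"x": 0.0261, "y": 0.019, "z": 0.004, "wz": -0.1181}]
```

Call:
jog_arm([
  {"x": 0.025,"y": -0.02,"z": 0.004,"wz": -0.118},
  {"x": 0.0275,"y": -0.017,"z": 0.004,"wz": -0.118},
  {"x": 0.029,"y": -0.0135,"z": 0.004,"wz": -0.118},
  {"x": 0.031,"y": -0.01,"z": 0.004,"wz": -0.118},
  {"x": 0.0315,"y": -0.006,"z": 0.004,"wz": -0.118},
  {"x": 0.032,"y": -0.0025,"z": 0.004,"wz": -0.118},
  {"x": 0.032,"y": 0.001,"z": 0.004,"wz": -0.118},
  {"x": 0.032,"y": 0.005,"z": 0.004,"wz": -0.118},
])

```text
schema error: expected keys jaw, x, y, z, wx, wy, wz
```

Call:
jog_arm([
  {"x": 0.031,"y": 0.009,"z": 0.004,"wz": -0.118},
  {"x": 0.03,"y": 0.0125,"z": 0.004,"wz": -0.118},
  {"x": 0.028,"y": 0.016,"z": 0.004,"wz": -0.118},
  {"x": 0.026,"y": 0.019,"z": 0.004,"wz": -0.118},
  {"x": 0},
  {"x": 0},
  {"x": 0},
])

```text
schema error: expected keys jaw, x, y, z, wx, wy, wz
```

```bash
python3 go.py 370 -259 30 1.64 5
python3 - <<'E'
from h import *
s=snap("wrist","w1");o=ortho(s,48,270,470,-400,-120,2 if 0 else .5)
cv2.imwrite("pics/w1.png",o)
E
```

```text
t 0.15 pos [ 127.  -560.3  247.6] rpy [-3.14  -0.     0.223] grip 0.998 F [-0.5 -0.1 -0.6]
[{"x": 0.0607, "y": -0.048, "z": 0.0435, "wz": -0.2834}, {"x": 0.0717, "y": -0.0291, "z": 0.0435, "wz": -0.2834}, {"x": 0.077, "y": -0.0079, "z": 0.0435, "wz": -0.2834}, {"x": 0.0762, "y": 0.0139, "z": 0.0435, "wz": -0.2834}, {"x": 0.0692, "y": 0.0347, "z": 0.0435, "wz": -0.2834}]
```

View pics/w1.png

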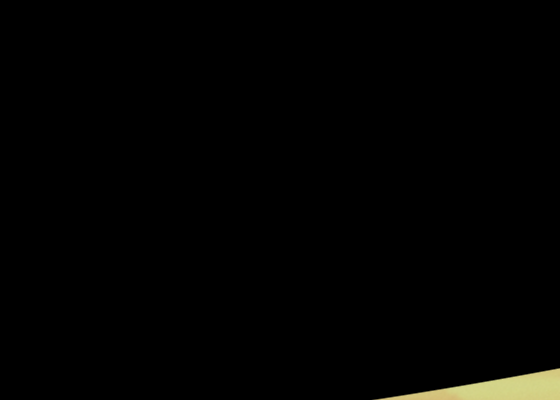

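The arm didn't move: every row needs all seven keys.

Call:
jog_arm([
  {"jaw": 1,"x": 0.025,"y": -0.02,"z": 0.004,"wx": 0,"wy": 0,"wz": -0.118},
  {"jaw": 1,"x": 0.0275,"y": -0.017,"z": 0.004,"wx": 0,"wy": 0,"wz": -0.118},
  {"jaw": 1,"x": 0.029,"y": -0.0135,"z": 0.004,"wx": 0,"wy": 0,"wz": -0.118},
  {"jaw": 1,"x": 0.031,"y": -0.01,"z": 0.004,"wx": 0,"wy": 0,"wz": -0.118},
  {"jaw": 1,"x": 0.0315,"y": -0.006,"z": 0.004,"wx": 0,"wy": 0,"wz": -0.118},
  {"jaw": 1,"x": 0.032,"y": -0.0025,"z": 0.004,"wx": 0,"wy": 0,"wz": -0.118},
  {"jaw": 1,"x": 0.032,"y": 0.001,"z": 0.004,"wx": 0,"wy": 0,"wz": -0.118},
  {"jaw": 1,"x": 0.032,"y": 0.005,"z": 0.004,"wx": 0,"wy": 0,"wz": -0.118},
])

```text
t: 0.87
tcp_pos: [289.2, -358.9, 216.0]
tool_rot: [-3.142, 0.0, 1.172]
contact_force: [0.9, -0.4, 0.9]
grip_width: 1.001
```

Call:
jog_arm([
  {"jaw": 1,"x": 0.031,"y": 0.009,"z": 0.004,"wx": 0,"wy": 0,"wz": -0.118},
  {"jaw": 1,"x": 0.03,"y": 0.0125,"z": 0.004,"wx": 0,"wy": 0,"wz": -0.118},
  {"jaw": 1,"x": 0.028,"y": 0.016,"z": 0.004,"wx": 0,"wy": 0,"wz": -0.118},
  {"jaw": 1,"x": 0.026,"y": 0.019,"z": 0.004,"wx": 0,"wy": 0,"wz": -0.118},
  {"jaw": 1,"x": 0,"y": 0,"z": 0,"wx": 0,"wy": 0,"wz": 0},
  {"jaw": 1,"x": 0,"y": 0,"z": 0,"wx": 0,"wy": 0,"wz": 0},
])

```text
t: 1.37
tcp_pos: [370.6, -258.8, 200.0]
tool_rot: [-3.141, -0.0, 1.641]
contact_force: [0.6, -0.4, 0.7]
grip_width: 1.0
```

```bash
cat > go.py <<'E'
# usage: go.py x y z yaw nrows jaw : rows for a straight line there from the measured pose (tool down)
import sys,json,numpy as np
from bench import sense
s=sense();p=np.array(s["tcp_pos"]);y=s["tool_rot"][2]
x_,y_,z_,yt,n,jaw=[float(v) for v in sys.argv[1:7]];n=int(n)
d=np.array([x_,y_,z_])-p;dy=(yt-y+np.pi)%(2*np.pi)-np.pi
print("t",round(s["t"],2),"pos",p.round(1),"rpy",np.round(s["tool_rot"],3),"grip",round(s["grip_width"],3),"F",np.round(s["contact_force"],1))
rows=[]
for i in range(n):
    a=y+dy*(i+.5)/n;c,q=np.cos(a),np.sin(a);w=d/n/1000
    rows.append(dict(jaw=jaw,x=round(c*w[0]+q*w[1],4),y=round(q*w[0]-c*w[1],4),z=round(-w[2],4),wx=0,wy=0,wz=round(-dy/n,3)))
for i in range(0,n,8):print(json.dumps(rows[i:i+8],separators=(",",":")))
E
python3 go.py 370 -259 30 1.64 5 1
python3 - <<'E'
from h import *
s=snap("wrist","w1");cv2.imwrite("pics/w1b.png",s["color"])
E
```

```text
t 1.37 pos [ 370.6 -258.8  200. ] rpy [-3.141 -0.     1.641] grip 1.0 F [ 0.6 -0.4  0.7]
[{"jaw":1.0,"x":-0.0,"y":-0.0001,"z":0.034,"wx":0,"wy":0,"wz":0.0},{"jaw":1.0,"x":-0.0,"y":-0.0001,"z":0.034,"wx":0,"wy":0,"wz":0.0},{"jaw":1.0,"x":-0.0,"y":-0.0001,"z":0.034,"wx":0,"wy":0,"wz":0.0},{"jaw":1.0,"x":-0.0,"y":-0.0001,"z":0.034,"wx":0,"wy":0,"wz":0.0},{"jaw":1.0,"x":-0.0,"y":-0.0001,"z":0.034,"wx":0,"wy":0,"wz":0.0}]
```

View pics/w1b.png

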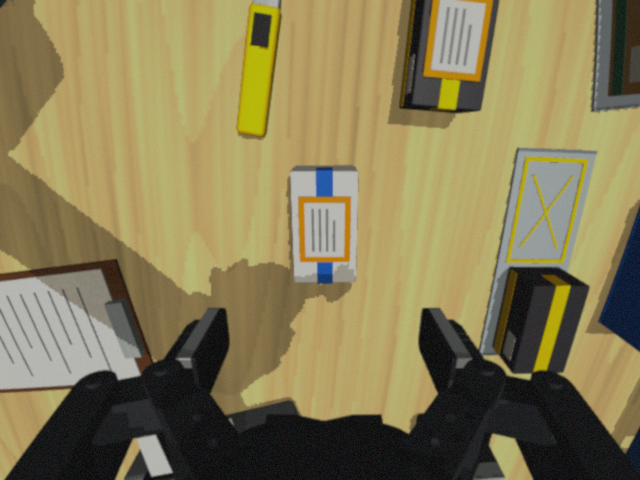

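The wrist view shows the white pouch carton centred and square at (325,225), with the outline at (545,210) and yel1 at (545,320). I'll refine these poses from this close view.

```bash
sed -i 's/(i+.5)/i/' go.py
cat > m3.py <<'E'
from fit import *
s=load("w1");g=[(s,grad(s))]
print("btop",fitrect(g,48,(370,-259,.07)))
print("outl",fitrect(g,4,(591,-238,.045),108,64),fitrect(g,4,(591,-238,.045),101,57))
print("outl centre ray",ray(s,[(545,210)],4), "yel1 corners", ray(s,[(533,270),(584,277),(561,372),(510,370)],52))
print("yel1",fitrect(g,52,(597,-344,.05)))
E
python3 m3.py
```

```text
btop (array([ 370.865, -259.222,    0.075]), np.float64(2.9089584350585938))
outl (array([ 592.892, -238.376,    0.057]), np.float64(3.0570108890533447)) (array([ 592.819, -238.28 ,    0.06 ]), np.float64(3.039801597595215))
outl centre ray [[ 591.539 -236.061    4.   ]] yel1 corners [[ 562.192 -282.805   52.   ]
 [ 614.191 -286.573   52.   ]
 [ 626.389 -393.769   52.   ]
 [ 569.933 -393.098   52.   ]]
yel1 (array([ 597.968, -345.326,    0.059]), np.float64(2.7855350971221924))
```

Call:
jog_arm([
  {"jaw": 1,"x": 0,"y": 0,"z": 0.035,"wx": 0,"wy": 0,"wz": 0},
  {"jaw": 1,"x": 0,"y": 0,"z": 0.035,"wx": 0,"wy": 0,"wz": 0},
  {"jaw": 1,"x": 0,"y": 0,"z": 0.035,"wx": 0,"wy": 0,"wz": 0},
])

```text
t: 1.67
tcp_pos: [370.4, -262.2, 95.1]
tool_rot: [3.14, 0.003, 1.636]
contact_force: [0.6, -0.9, -1.0]
grip_width: 0.998
```

Call:
jog_arm([
  {"jaw": 1,"x": 0.002,"y": 0,"z": 0.03,"wx": 0,"wy": 0,"wz": 0},
  {"jaw": 1,"x": 0.001,"y": 0,"z": 0.03,"wx": 0,"wy": 0,"wz": 0},
  {"jaw": 1,"x": 0,"y": 0,"z": 0.005,"wx": 0,"wy": 0,"wz": 0},
  {"jaw": 0.3,"x": 0,"y": 0,"z": 0,"wx": 0,"wy": 0,"wz": 0},
  {"jaw": 0,"x": 0,"y": 0,"z": 0,"wx": 0,"wy": 0,"wz": 0},
  {"jaw": 0,"x": 0,"y": 0,"z": 0,"wx": 0,"wy": 0,"wz": 0},
  {"jaw": 0,"x": 0,"y": 0,"z": 0,"wx": 0,"wy": 0,"wz": 0},
  {"jaw": 0,"x": 0,"y": 0,"z": 0,"wx": 0,"wy": 0,"wz": 0},
])

```text
t: 2.33
tcp_pos: [371.4, -258.9, 32.3]
tool_rot: [3.139, 0.004, 1.638]
contact_force: [-0.3, 0.1, 5.2]
grip_width: 0.642
```

Call:
jog_arm([
  {"jaw": 0,"x": 0,"y": 0,"z": 0,"wx": 0,"wy": 0,"wz": 0},
  {"jaw": 0,"x": 0,"y": 0,"z": -0.01,"wx": 0,"wy": 0,"wz": 0},
  {"jaw": 0,"x": 0,"y": 0,"z": -0.03,"wx": 0,"wy": 0,"wz": 0},
  {"jaw": 0,"x": 0,"y": 0,"z": -0.03,"wx": 0,"wy": 0,"wz": 0},
  {"jaw": 0,"x": 0,"y": 0,"z": -0.03,"wx": 0,"wy": 0,"wz": 0},
  {"jaw": 0,"x": 0,"y": 0,"z": -0.03,"wx": 0,"wy": 0,"wz": 0},
  {"jaw": 0,"x": 0,"y": 0,"z": 0,"wx": 0,"wy": 0,"wz": 0},
])

```text
t: 2.92
tcp_pos: [373.0, -259.8, 166.6]
tool_rot: [3.134, 0.008, 1.639]
contact_force: [1.4, -1.2, -1.4]
grip_width: 0.652
```

```bash
python3 go.py 583 305 160 1.331 18 0
python3 - <<'E'
from h import *
s=snap("wrist","w2");cv2.imwrite("pics/w2.png",s["color"])
E
```

```text
t 2.92 pos [ 373.  -259.8  166.6] rpy [3.134 0.008 1.639] grip 0.652 F [ 1.4 -1.2 -1.4]
[{"jaw":0.0,"x":0.0305,"y":0.0138,"z":0.0004,"wx":0,"wy":0,"wz":0.017},{"jaw":0.0,"x":0.0307,"y":0.0133,"z":0.0004,"wx":0,"wy":0,"wz":0.017},{"jaw":0.0,"x":0.031,"y":0.0127,"z":0.0004,"wx":0,"wy":0,"wz":0.017},{"jaw":0.0,"x":0.0312,"y":0.0122,"z":0.0004,"wx":0,"wy":0,"wz":0.017},{"jaw":0.0,"x":0.0314,"y":0.0117,"z":0.0004,"wx":0,"wy":0,"wz":0.017},{"jaw":0.0,"x":0.0316,"y":0.0111,"z":0.0004,"wx":0,"wy":0,"wz":0.017},{"jaw":0.0,"x":0.0318,"y":0.0106,"z":0.0004,"wx":0,"wy":0,"wz":0.017},{"jaw":0.0,"x":0.0319,"y":0.01,"z":0.0004,"wx":0,"wy":0,"wz":0.017}]
[{"jaw":0.0,"x":0.0321,"y":0.0095,"z":0.0004,"wx":0,"wy":0,"wz":0.017},{"jaw":0.0,"x":0.0323,"y":0.0089,"z":0.0004,"wx":0,"wy":0,"wz":0.017},{"jaw":0.0,"x":0.0324,"y":0.0084,"z":0.0004,"wx":0,"wy":0,"wz":0.017},{"jaw":0.0,"x":0.0325,"y":0.0078,"z":0.0004,"wx":0,"wy":0,"wz":0.017},{"jaw":0.0,"x":0.0327,"y":0.0073,"z":0.0004,"wx":0,"wy":0,"wz":0.017},{"jaw":0.0,"x":0.0328,"y":0.0067,"z":0.0004,"wx":0,"wy":0,"wz":0.017},{"jaw":0.0,"x":0.0329,"y":0.0061,"z":0.0004,"wx":0,"wy":0,"wz":0.017},{"jaw":0.0,"x":0.033,"y":0.0056,"z":0.0004,"wx":0,"wy":0,"wz":0.017}]
[{"jaw":0.0,"x":0.0331,"y":0.005,"z":0.0004,"wx":0,"wy":0,"wz":0.017},{"jaw":0.0,"x":0.0332,"y":0.0044,"z":0.0004,"wx":0,"wy":0,"wz":0.017}]
```

View pics/w2.png

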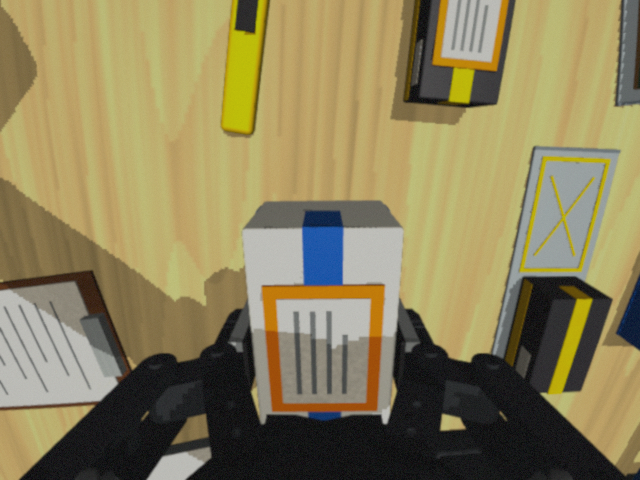

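Held square at (325,310), pouch up. Carrying it to the blue lot.

Call:
jog_arm([
  {"jaw": 0,"x": 0.0305,"y": 0.0138,"z": 0,"wx": 0,"wy": 0,"wz": 0.017},
  {"jaw": 0,"x": 0.0307,"y": 0.0133,"z": 0,"wx": 0,"wy": 0,"wz": 0.017},
  {"jaw": 0,"x": 0.031,"y": 0.0127,"z": 0,"wx": 0,"wy": 0,"wz": 0.017},
  {"jaw": 0,"x": 0.0312,"y": 0.0122,"z": 0,"wx": 0,"wy": 0,"wz": 0.017},
  {"jaw": 0,"x": 0.0314,"y": 0.0117,"z": 0,"wx": 0,"wy": 0,"wz": 0.017},
  {"jaw": 0,"x": 0.0316,"y": 0.0111,"z": 0,"wx": 0,"wy": 0,"wz": 0.017},
  {"jaw": 0,"x": 0.0318,"y": 0.0106,"z": 0,"wx": 0,"wy": 0,"wz": 0.017},
  {"jaw": 0,"x": 0.0319,"y": 0.01,"z": 0,"wx": 0,"wy": 0,"wz": 0.017},
])

```text
t: 3.63
tcp_pos: [462.5, -4.2, 158.9]
tool_rot: [-3.139, -0.0, 1.502]
contact_force: [0.9, -0.7, -2.8]
grip_width: 0.648
```

Call:
jog_arm([
  {"jaw": 0,"x": 0.0321,"y": 0.0095,"z": 0,"wx": 0,"wy": 0,"wz": 0.017},
  {"jaw": 0,"x": 0.0323,"y": 0.0089,"z": 0,"wx": 0,"wy": 0,"wz": 0.017},
  {"jaw": 0,"x": 0.0324,"y": 0.0084,"z": 0,"wx": 0,"wy": 0,"wz": 0.017},
  {"jaw": 0,"x": 0.0325,"y": 0.0078,"z": 0,"wx": 0,"wy": 0,"wz": 0.017},
  {"jaw": 0,"x": 0.0327,"y": 0.0073,"z": 0,"wx": 0,"wy": 0,"wz": 0.017},
  {"jaw": 0,"x": 0.0328,"y": 0.0067,"z": 0,"wx": 0,"wy": 0,"wz": 0.017},
  {"jaw": 0,"x": 0.0329,"y": 0.0061,"z": 0,"wx": 0,"wy": 0,"wz": 0.017},
  {"jaw": 0,"x": 0.033,"y": 0.0056,"z": 0,"wx": 0,"wy": 0,"wz": 0.017},
])

```text
t: 4.3
tcp_pos: [555.6, 246.5, 158.4]
tool_rot: [-3.139, 0.002, 1.366]
contact_force: [1.1, -0.8, -1.5]
grip_width: 0.647
```

Call:
jog_arm([
  {"jaw": 0,"x": 0.033,"y": 0.005,"z": 0,"wx": 0,"wy": 0,"wz": 0.017},
  {"jaw": 0,"x": 0.033,"y": 0.0044,"z": 0,"wx": 0,"wy": 0,"wz": 0.017},
  {"jaw": 0,"x": 0,"y": 0,"z": 0,"wx": 0,"wy": 0,"wz": 0},
  {"jaw": 0,"x": 0,"y": 0,"z": 0,"wx": 0,"wy": 0,"wz": 0},
  {"jaw": 0,"x": 0,"y": 0,"z": 0,"wx": 0,"wy": 0,"wz": 0},
  {"jaw": 0,"x": 0,"y": 0,"z": 0,"wx": 0,"wy": 0,"wz": 0},
])

```text
t: 4.8
tcp_pos: [578.6, 306.3, 159.4]
tool_rot: [-3.14, 0.002, 1.332]
contact_force: [0.7, -0.3, -2.1]
grip_width: 0.648
```

```bash
python3 go.py 583 305 88 1.331 4 0
python3 - <<'E'
from h import *
s=snap("wrist","w3");cv2.imwrite("pics/w3.png",s["color"])
from fit import *
g=[(s,grad(s))]
print(fitrect(g,52,(595.5,357.5,-.24)),fitrect(g,52,(569.6,252.8,-.24)))
E
```

```text
t 4.8 pos [578.6 306.3 159.4] rpy [-3.140e+00  2.000e-03  1.332e+00] grip 0.648 F [ 0.7 -0.3 -2.1]
[{"jaw":0.0,"x":-0.0001,"y":0.0011,"z":0.0178,"wx":0,"wy":0,"wz":0.0},{"jaw":0.0,"x":-0.0001,"y":0.0011,"z":0.0178,"wx":0,"wy":0,"wz":0.0},{"jaw":0.0,"x":-0.0001,"y":0.0011,"z":0.0178,"wx":0,"wy":0,"wz":0.0},{"jaw":0.0,"x":-0.0001,"y":0.0011,"z":0.0178,"wx":0,"wy":0,"wz":0.0}]
(array([598.353, 363.7  ,  -0.097]), np.float64(1.5988242626190186)) (array([575.942, 260.174,  -0.233]), np.float64(1.6796057224273682))
```

View pics/w3.png

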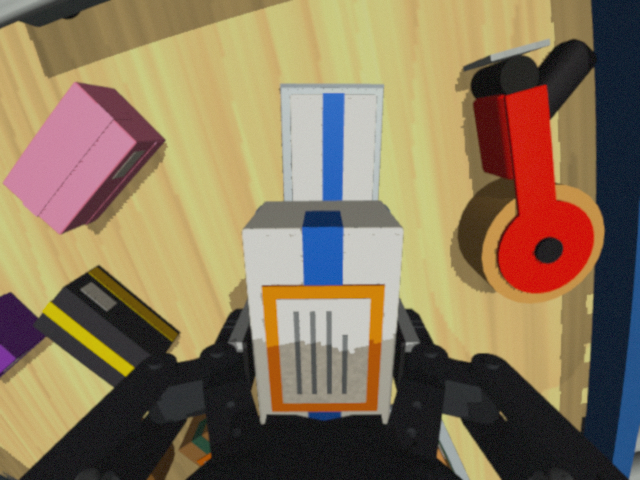

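The held carton lies in line with blue1, whose tape runs (334,95)–(333,195). I'll check the row line from these points.

Run:
```python
from h import *
s=load("w3");print(ray(s,[(334,93),(333,195),(290,93),(378,93)],52))
# expected from top/side fits: end midpoint of blue1
a=-.242;print(np.array([595.5,357.5])+50*np.array([-np.sin(a),np.cos(a)]))
```

```text
[[609.694 405.459  52.   ]
 [593.884 340.966  52.   ]
 [582.209 412.204  52.   ]
 [637.249 398.89   52.   ]]
[607.482 406.043]
```

Call:
jog_arm([
  {"jaw": 0,"x": 0.0005,"y": 0.0025,"z": 0.02,"wx": 0,"wy": 0,"wz": 0},
  {"jaw": 0,"x": 0,"y": 0.0025,"z": 0.02,"wx": 0,"wy": 0,"wz": 0},
  {"jaw": 0,"x": 0,"y": 0,"z": 0.02,"wx": 0,"wy": 0,"wz": 0},
  {"jaw": 0,"x": 0,"y": 0,"z": 0.008,"wx": 0,"wy": 0,"wz": 0},
  {"jaw": 0,"x": 0,"y": 0,"z": 0.004,"wx": 0,"wy": 0,"wz": 0},
  {"jaw": 0,"x": 0,"y": 0,"z": 0,"wx": 0,"wy": 0,"wz": 0},
  {"jaw": 0,"x": 0,"y": 0,"z": 0,"wx": 0,"wy": 0,"wz": 0},
  {"jaw": 0,"x": 0,"y": 0,"z": 0,"wx": 0,"wy": 0,"wz": 0},
])

```text
t: 5.52
tcp_pos: [585.4, 307.2, 89.9]
tool_rot: [3.139, -0.001, 1.333]
contact_force: [-0.7, 0.4, -0.7]
grip_width: 0.645
```

Call:
jog_arm([
  {"jaw": 0,"x": -0.0015,"y": -0.001,"z": 0.004,"wx": 0,"wy": 0,"wz": 0},
  {"jaw": 0,"x": 0,"y": 0,"z": 0.002,"wx": 0,"wy": 0,"wz": 0},
  {"jaw": 0,"x": 0,"y": 0,"z": 0,"wx": 0,"wy": 0,"wz": 0},
  {"jaw": 0,"x": 0,"y": 0,"z": 0,"wx": 0,"wy": 0,"wz": 0},
])

```text
t: 5.85
tcp_pos: [584.1, 306.0, 84.3]
tool_rot: [3.139, -0.001, 1.333]
contact_force: [-1.0, -1.7, 5.3]
grip_width: 0.645
```

Call:
jog_arm([
  {"jaw": 0,"x": 0,"y": 0,"z": 0.001,"wx": 0,"wy": 0,"wz": 0},
  {"jaw": 0,"x": 0,"y": 0,"z": 0,"wx": 0,"wy": 0,"wz": 0},
  {"jaw": 0.75,"x": 0,"y": 0,"z": 0,"wx": 0,"wy": 0,"wz": 0},
  {"jaw": 0.9,"x": 0,"y": 0,"z": 0,"wx": 0,"wy": 0,"wz": 0},
  {"jaw": 1,"x": 0,"y": 0,"z": 0,"wx": 0,"wy": 0,"wz": 0},
  {"jaw": 1,"x": 0,"y": 0,"z": 0,"wx": 0,"wy": 0,"wz": 0},
  {"jaw": 1,"x": 0,"y": 0,"z": 0,"wx": 0,"wy": 0,"wz": 0},
])

```text
t: 6.43
tcp_pos: [583.1, 305.7, 81.0]
tool_rot: [-3.141, 0.0, 1.333]
contact_force: [-0.4, 0.4, -0.6]
grip_width: 1.0
```

Call:
jog_arm([
  {"jaw": 1,"x": 0,"y": 0,"z": -0.01,"wx": 0,"wy": 0,"wz": 0},
  {"jaw": 1,"x": 0,"y": 0,"z": -0.03,"wx": 0,"wy": 0,"wz": 0},
  {"jaw": 1,"x": 0,"y": 0,"z": -0.04,"wx": 0,"wy": 0,"wz": 0},
  {"jaw": 1,"x": 0,"y": 0,"z": -0.04,"wx": 0,"wy": 0,"wz": 0},
  {"jaw": 1,"x": 0,"y": 0,"z": 0,"wx": 0,"wy": 0,"wz": 0},
  {"jaw": 1,"x": 0,"y": 0,"z": 0,"wx": 0,"wy": 0,"wz": 0},
])

```text
t: 6.93
tcp_pos: [585.5, 306.7, 205.7]
tool_rot: [3.135, -0.005, 1.333]
contact_force: [-0.2, 0.4, -0.1]
grip_width: 0.997
```

```bash
python3 go.py 365 264 180 2.07 8 1
python3 - <<'E'
from h import *
s=snap("wrist","w4")
from fit import *
g=[(s,grad(s))]
print("btop",fitrect(g,100,(583,306,-.24)))
print(fitrect(g,52,(595.5,357.5,-.24)),fitrect(g,52,(569.6,252.8,-.24)))
print("yplain",fitrect(g,48,(365,264,.5)))
cv2.imwrite("pics/w4.png",s["color"])
E
```

```text
t 6.93 pos [585.5 306.7 205.7] rpy [ 3.135 -0.005  1.333] grip 0.997 F [-0.2  0.4 -0.1]
[{"jaw":1.0,"x":-0.0117,"y":-0.0255,"z":0.0032,"wx":0,"wy":0,"wz":-0.092},{"jaw":1.0,"x":-0.0093,"y":-0.0265,"z":0.0032,"wx":0,"wy":0,"wz":-0.092},{"jaw":1.0,"x":-0.0068,"y":-0.0272,"z":0.0032,"wx":0,"wy":0,"wz":-0.092},{"jaw":1.0,"x":-0.0043,"y":-0.0277,"z":0.0032,"wx":0,"wy":0,"wz":-0.092},{"jaw":1.0,"x":-0.0017,"y":-0.028,"z":0.0032,"wx":0,"wy":0,"wz":-0.092},{"jaw":1.0,"x":0.0009,"y":-0.0281,"z":0.0032,"wx":0,"wy":0,"wz":-0.092},{"jaw":1.0,"x":0.0035,"y":-0.0279,"z":0.0032,"wx":0,"wy":0,"wz":-0.092},{"jaw":1.0,"x":0.006,"y":-0.0274,"z":0.0032,"wx":0,"wy":0,"wz":-0.092}]
btop (array([584.198, 305.253,  -0.225]), np.float64(2.530029773712158))
(array([605.056, 362.756,  -0.24 ]), np.float64(2.1973702907562256)) (array([570.925, 251.497,  -0.239]), np.float64(2.4377410411834717))
yplain (array([365.516, 264.083,   0.511]), np.float64(3.048363208770752))
```

View pics/w4.png

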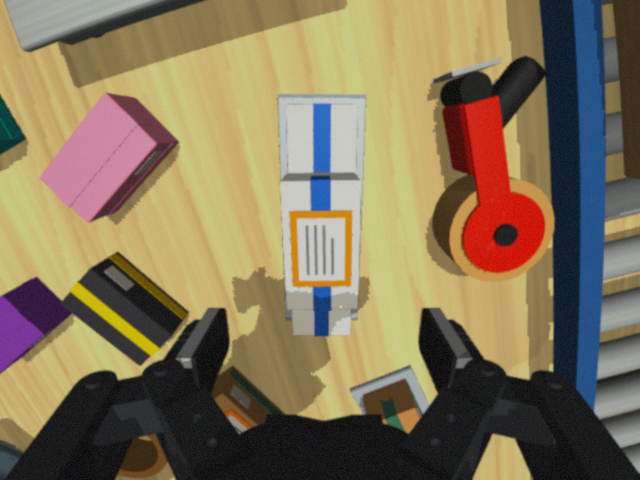

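The blue lot is finished: the pouch carton at (320,250) lies square over the joint. Now the plain charcoal carton, seen at (125,305) and fitted at (365.5,264.1), yaw 0.505.

Call:
jog_arm([
  {"jaw": 1,"x": -0.0117,"y": -0.0255,"z": 0.003,"wx": 0,"wy": 0,"wz": -0.092},
  {"jaw": 1,"x": -0.0093,"y": -0.0265,"z": 0.003,"wx": 0,"wy": 0,"wz": -0.092},
  {"jaw": 1,"x": -0.0068,"y": -0.0272,"z": 0.003,"wx": 0,"wy": 0,"wz": -0.092},
  {"jaw": 1,"x": -0.0043,"y": -0.0277,"z": 0.003,"wx": 0,"wy": 0,"wz": -0.092},
  {"jaw": 1,"x": -0.0017,"y": -0.028,"z": 0.003,"wx": 0,"wy": 0,"wz": -0.092},
  {"jaw": 1,"x": 0.0009,"y": -0.0281,"z": 0.003,"wx": 0,"wy": 0,"wz": -0.092},
  {"jaw": 1,"x": 0.0035,"y": -0.0279,"z": 0.003,"wx": 0,"wy": 0,"wz": -0.092},
  {"jaw": 1,"x": 0.006,"y": -0.0274,"z": 0.003,"wx": 0,"wy": 0,"wz": -0.092},
])

```text
t: 7.65
tcp_pos: [359.8, 261.9, 175.3]
tool_rot: [-3.138, -0.0, 2.073]
contact_force: [-0.4, 0.5, 1.0]
grip_width: 1.001
```

Call:
jog_arm([
  {"jaw": 1,"x": 0,"y": 0,"z": 0.03,"wx": 0,"wy": 0,"wz": 0},
  {"jaw": 1,"x": 0,"y": 0,"z": 0.03,"wx": 0,"wy": 0,"wz": 0},
  {"jaw": 1,"x": 0,"y": 0,"z": 0,"wx": 0,"wy": 0,"wz": 0},
  {"jaw": 1,"x": 0,"y": 0,"z": 0,"wx": 0,"wy": 0,"wz": 0},
  {"jaw": 1,"x": 0,"y": 0,"z": 0,"wx": 0,"wy": 0,"wz": 0},
])

```text
t: 8.07
tcp_pos: [362.6, 263.0, 117.5]
tool_rot: [-3.14, 0.0, 2.069]
contact_force: [-0.2, 0.3, 0.5]
grip_width: 0.998
```

```bash
python3 go.py 365.5 264.1 30 2.074 4 1
python3 - <<'E'
from fit import *
s=snap("wrist","w5");print(fitrect([(s,grad(s))],48,(365,264,.5)))
E
```

```text
t 8.07 pos [362.6 263.  117.5] rpy [-3.14   0.     2.069] grip 0.998 F [-0.2  0.3  0.5]
[{"jaw":1.0,"x":-0.0001,"y":0.0008,"z":0.0219,"wx":0,"wy":0,"wz":-0.001},{"jaw":1.0,"x":-0.0001,"y":0.0008,"z":0.0219,"wx":0,"wy":0,"wz":-0.001},{"jaw":1.0,"x":-0.0001,"y":0.0008,"z":0.0219,"wx":0,"wy":0,"wz":-0.001},{"jaw":1.0,"x":-0.0001,"y":0.0008,"z":0.0219,"wx":0,"wy":0,"wz":-0.001}]
(array([365.334, 263.977,   0.518]), np.float64(3.189338207244873))
```

Call:
jog_arm([
  {"jaw": 1,"x": 0,"y": 0.003,"z": 0.03,"wx": 0,"wy": 0,"wz": -0.01},
  {"jaw": 1,"x": 0,"y": 0,"z": 0.03,"wx": 0,"wy": 0,"wz": 0},
  {"jaw": 1,"x": 0,"y": 0,"z": 0.0275,"wx": 0,"wy": 0,"wz": 0},
  {"jaw": 1,"x": 0,"y": 0,"z": 0,"wx": 0,"wy": 0,"wz": 0},
  {"jaw": 0.3,"x": 0,"y": 0,"z": 0,"wx": 0,"wy": 0,"wz": 0},
  {"jaw": 0,"x": 0,"y": 0,"z": 0,"wx": 0,"wy": 0,"wz": 0},
  {"jaw": 0,"x": 0,"y": 0,"z": 0,"wx": 0,"wy": 0,"wz": 0},
  {"jaw": 0,"x": 0,"y": 0,"z": 0,"wx": 0,"wy": 0,"wz": 0},
])

```text
t: 8.78
tcp_pos: [367.3, 265.6, 32.1]
tool_rot: [3.137, 0.0, 2.079]
contact_force: [-0.2, -0.2, 6.1]
grip_width: 0.638
```

Call:
jog_arm([
  {"jaw": 0,"x": 0,"y": 0,"z": 0,"wx": 0,"wy": 0,"wz": 0},
  {"jaw": 0,"x": 0,"y": 0,"z": -0.01,"wx": 0,"wy": 0,"wz": 0},
  {"jaw": 0,"x": 0,"y": 0,"z": -0.03,"wx": 0,"wy": 0,"wz": 0},
  {"jaw": 0,"x": 0,"y": 0,"z": -0.04,"wx": 0,"wy": 0,"wz": 0},
  {"jaw": 0,"x": 0,"y": 0,"z": -0.04,"wx": 0,"wy": 0,"wz": 0},
  {"jaw": 0,"x": 0,"y": 0,"z": -0.02,"wx": 0,"wy": 0,"wz": 0},
  {"jaw": 0,"x": 0,"y": 0,"z": 0,"wx": 0,"wy": 0,"wz": 0},
  {"jaw": 0,"x": 0,"y": 0,"z": 0,"wx": 0,"wy": 0,"wz": 0},
])

```text
t: 9.45
tcp_pos: [366.7, 265.3, 171.8]
tool_rot: [3.137, 0.0, 2.079]
contact_force: [-0.5, 0.3, -3.3]
grip_width: 0.646
```

```bash
python3 go.py 592.8 -238.3 165 1.629 16 0
```

```text
t 9.45 pos [366.7 265.3 171.8] rpy [3.137 0.    2.079] grip 0.646 F [-0.5  0.3 -3.3]
[{"jaw":0.0,"x":-0.0344,"y":-0.003,"z":0.0004,"wx":0,"wy":0,"wz":0.028},{"jaw":0.0,"x":-0.0344,"y":-0.002,"z":0.0004,"wx":0,"wy":0,"wz":0.028},{"jaw":0.0,"x":-0.0345,"y":-0.001,"z":0.0004,"wx":0,"wy":0,"wz":0.028},{"jaw":0.0,"x":-0.0345,"y":-0.0001,"z":0.0004,"wx":0,"wy":0,"wz":0.028},{"jaw":0.0,"x":-0.0345,"y":0.0009,"z":0.0004,"wx":0,"wy":0,"wz":0.028},{"jaw":0.0,"x":-0.0344,"y":0.0019,"z":0.0004,"wx":0,"wy":0,"wz":0.028},{"jaw":0.0,"x":-0.0344,"y":0.0028,"z":0.0004,"wx":0,"wy":0,"wz":0.028},{"jaw":0.0,"x":-0.0343,"y":0.0038,"z":0.0004,"wx":0,"wy":0,"wz":0.028}]
[{"jaw":0.0,"x":-0.0342,"y":0.0048,"z":0.0004,"wx":0,"wy":0,"wz":0.028},{"jaw":0.0,"x":-0.034,"y":0.0057,"z":0.0004,"wx":0,"wy":0,"wz":0.028},{"jaw":0.0,"x":-0.0338,"y":0.0067,"z":0.0004,"wx":0,"wy":0,"wz":0.028},{"jaw":0.0,"x":-0.0336,"y":0.0076,"z":0.0004,"wx":0,"wy":0,"wz":0.028},{"jaw":0.0,"x":-0.0334,"y":0.0086,"z":0.0004,"wx":0,"wy":0,"wz":0.028},{"jaw":0.0,"x":-0.0332,"y":0.0095,"z":0.0004,"wx":0,"wy":0,"wz":0.028},{"jaw":0.0,"x":-0.0329,"y":0.0104,"z":0.0004,"wx":0,"wy":0,"wz":0.028},{"jaw":0.0,"x":-0.0326,"y":0.0114,"z":0.0004,"wx":0,"wy":0,"wz":0.028}]
```

Call:
jog_arm([
  {"jaw": 0,"x": -0.0344,"y": -0.003,"z": 0,"wx": 0,"wy": 0,"wz": 0.028},
  {"jaw": 0,"x": -0.0344,"y": -0.002,"z": 0,"wx": 0,"wy": 0,"wz": 0.028},
  {"jaw": 0,"x": -0.0345,"y": -0.001,"z": 0,"wx": 0,"wy": 0,"wz": 0.028},
  {"jaw": 0,"x": -0.0345,"y": 0,"z": 0,"wx": 0,"wy": 0,"wz": 0.028},
  {"jaw": 0,"x": -0.0345,"y": 0.001,"z": 0,"wx": 0,"wy": 0,"wz": 0.028},
  {"jaw": 0,"x": -0.0344,"y": 0.002,"z": 0,"wx": 0,"wy": 0,"wz": 0.028},
  {"jaw": 0,"x": -0.0344,"y": 0.003,"z": 0,"wx": 0,"wy": 0,"wz": 0.028},
  {"jaw": 0,"x": -0.0343,"y": 0.004,"z": 0,"wx": 0,"wy": 0,"wz": 0.028},
])

```text
t: 10.12
tcp_pos: [477.8, 11.5, 167.8]
tool_rot: [-3.138, -0.001, 1.853]
contact_force: [0.7, 1.0, -2.7]
grip_width: 0.648
```

Call:
jog_arm([
  {"jaw": 0,"x": -0.0342,"y": 0.005,"z": 0,"wx": 0,"wy": 0,"wz": 0.028},
  {"jaw": 0,"x": -0.034,"y": 0.006,"z": 0,"wx": 0,"wy": 0,"wz": 0.028},
  {"jaw": 0,"x": -0.0338,"y": 0.007,"z": 0,"wx": 0,"wy": 0,"wz": 0.028},
  {"jaw": 0,"x": -0.0336,"y": 0.0075,"z": 0,"wx": 0,"wy": 0,"wz": 0.028},
  {"jaw": 0,"x": -0.0334,"y": 0.0085,"z": 0,"wx": 0,"wy": 0,"wz": 0.028},
  {"jaw": 0,"x": -0.0332,"y": 0.0095,"z": 0,"wx": 0,"wy": 0,"wz": 0.028},
  {"jaw": 0,"x": -0.033,"y": 0.0105,"z": 0,"wx": 0,"wy": 0,"wz": 0.028},
  {"jaw": 0,"x": -0.0326,"y": 0.0115,"z": 0,"wx": 0,"wy": 0,"wz": 0.028},
])

```text
t: 10.78
tcp_pos: [592.1, -239.6, 167.1]
tool_rot: [-3.138, -0.002, 1.629]
contact_force: [0.6, 0.6, -2.4]
grip_width: 0.646
```

Call:
jog_arm([
  {"jaw": 0,"x": 0,"y": 0,"z": 0,"wx": 0,"wy": 0,"wz": 0},
  {"jaw": 0,"x": 0,"y": 0,"z": 0,"wx": 0,"wy": 0,"wz": 0},
  {"jaw": 0,"x": 0,"y": 0,"z": 0,"wx": 0,"wy": 0,"wz": 0},
  {"jaw": 0,"x": 0,"y": 0,"z": 0,"wx": 0,"wy": 0,"wz": 0},
  {"jaw": 0,"x": 0,"y": 0,"z": 0,"wx": 0,"wy": 0,"wz": 0},
])

```text
t: 11.2
tcp_pos: [592.4, -237.1, 169.3]
tool_rot: [-3.14, -0.001, 1.632]
contact_force: [0.4, 0.2, -1.4]
grip_width: 0.644
```

```bash
python3 go.py 592.8 -238.3 45 1.629 4 0
python3 - <<'E'
from h import *
s=snap("wrist","w6");cv2.imwrite("pics/w6.png",s["color"])
E
```

```text
t 11.2 pos [ 592.4 -237.1  169.3] rpy [-3.140e+00 -1.000e-03  1.632e+00] grip 0.644 F [ 0.4  0.2 -1.4]
[{"jaw":0.0,"x":-0.0003,"y":0.0001,"z":0.0311,"wx":0,"wy":0,"wz":0.001},{"jaw":0.0,"x":-0.0003,"y":0.0001,"z":0.0311,"wx":0,"wy":0,"wz":0.001},{"jaw":0.0,"x":-0.0003,"y":0.0001,"z":0.0311,"wx":0,"wy":0,"wz":0.001},{"jaw":0.0,"x":-0.0003,"y":0.0001,"z":0.0311,"wx":0,"wy":0,"wz":0.001}]
```

View pics/w6.png

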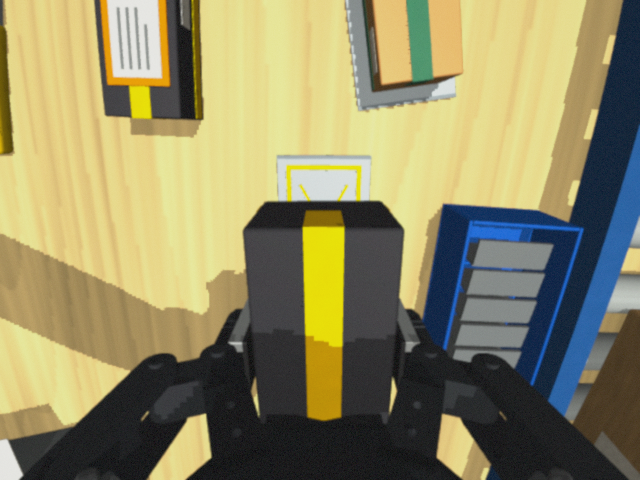

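Aligned over the outline, whose far end shows at (323,165). The blue bin at about x≥680 clears the opened fingers, which reach 650. Lowering.

Call:
jog_arm([
  {"jaw": 0,"x": -0.001,"y": 0,"z": 0.03,"wx": 0,"wy": 0,"wz": 0},
  {"jaw": 0,"x": 0,"y": 0,"z": 0.03,"wx": 0,"wy": 0,"wz": 0},
  {"jaw": 0,"x": 0,"y": 0,"z": 0.03,"wx": 0,"wy": 0,"wz": 0},
  {"jaw": 0,"x": 0,"y": 0,"z": 0.025,"wx": 0,"wy": 0,"wz": 0},
  {"jaw": 0,"x": 0,"y": 0,"z": 0.012,"wx": 0,"wy": 0,"wz": 0},
  {"jaw": 0,"x": 0,"y": 0,"z": 0,"wx": 0,"wy": 0,"wz": 0},
  {"jaw": 0,"x": 0,"y": 0,"z": 0,"wx": 0,"wy": 0,"wz": 0},
  {"jaw": 0,"x": 0,"y": 0,"z": 0,"wx": 0,"wy": 0,"wz": 0},
])

```text
t: 11.92
tcp_pos: [594.2, -239.7, 44.4]
tool_rot: [3.14, 0.001, 1.631]
contact_force: [0.3, -0.2, -1.6]
grip_width: 0.644
```

Call:
jog_arm([
  {"jaw": 0,"x": 0.002,"y": -0.001,"z": 0.004,"wx": 0,"wy": 0,"wz": 0},
  {"jaw": 0,"x": 0,"y": 0,"z": 0.004,"wx": 0,"wy": 0,"wz": 0},
  {"jaw": 0,"x": 0,"y": 0,"z": 0,"wx": 0,"wy": 0,"wz": 0},
  {"jaw": 0,"x": 0,"y": 0,"z": 0,"wx": 0,"wy": 0,"wz": 0},
])

```text
t: 12.25
tcp_pos: [593.4, -238.2, 36.2]
tool_rot: [3.139, 0.001, 1.631]
contact_force: [0.9, -0.8, 3.2]
grip_width: 0.648
```

Touching (Fz up by about 5 N). Release and rise.

Call:
jog_arm([
  {"jaw": 0,"x": 0,"y": 0,"z": 0.0005,"wx": 0,"wy": 0,"wz": 0},
  {"jaw": 0,"x": 0,"y": 0,"z": 0,"wx": 0,"wy": 0,"wz": 0},
  {"jaw": 0.75,"x": 0,"y": 0,"z": 0,"wx": 0,"wy": 0,"wz": 0},
  {"jaw": 0.9,"x": 0,"y": 0,"z": 0,"wx": 0,"wy": 0,"wz": 0},
  {"jaw": 1,"x": 0,"y": 0,"z": 0,"wx": 0,"wy": 0,"wz": 0},
  {"jaw": 1,"x": 0,"y": 0,"z": 0,"wx": 0,"wy": 0,"wz": 0},
  {"jaw": 1,"x": 0,"y": 0,"z": 0,"wx": 0,"wy": 0,"wz": 0},
])

```text
t: 12.83
tcp_pos: [591.8, -237.5, 34.0]
tool_rot: [-3.141, -0.0, 1.631]
contact_force: [-0.2, 0.7, -0.3]
grip_width: 0.997
```

Call:
jog_arm([
  {"jaw": 1,"x": 0,"y": 0,"z": -0.02,"wx": 0,"wy": 0,"wz": 0},
  {"jaw": 1,"x": 0,"y": 0,"z": -0.04,"wx": 0,"wy": 0,"wz": 0},
  {"jaw": 1,"x": 0,"y": 0,"z": -0.04,"wx": 0,"wy": 0,"wz": 0},
  {"jaw": 1,"x": 0,"y": 0,"z": -0.04,"wx": 0,"wy": 0,"wz": 0},
  {"jaw": 1,"x": 0,"y": 0,"z": -0.02,"wx": 0,"wy": 0,"wz": 0},
  {"jaw": 1,"x": 0,"y": 0,"z": 0,"wx": 0,"wy": 0,"wz": 0},
  {"jaw": 1,"x": 0,"y": 0,"z": 0,"wx": 0,"wy": 0,"wz": 0},
])

```text
t: 13.42
tcp_pos: [593.1, -238.2, 195.9]
tool_rot: [3.138, 0.002, 1.631]
contact_force: [0.4, 0.2, -1.1]
grip_width: 1.005
```

```bash
python3 go.py 457 -103 150 1.571 6 1
python3 - <<'E'
from fit import *
s=snap("wrist","w7");g=[(s,grad(s))]
print("yplain",fitrect(g,52,(593,-238,.058)));print("ytop",fitrect(g,48,(457,-103,0)))
print("yel1",fitrect(g,52,(598,-345,.058)))
E
```

```text
t 13.42 pos [ 593.1 -238.2  195.9] rpy [3.138e+00 2.000e-03 1.631e+00] grip 1.005 F [ 0.4  0.2 -1.1]
[{"jaw":1.0,"x":0.0239,"y":-0.0213,"z":0.0077,"wx":0,"wy":0,"wz":0.01},{"jaw":1.0,"x":0.0236,"y":-0.0215,"z":0.0077,"wx":0,"wy":0,"wz":0.01},{"jaw":1.0,"x":0.0234,"y":-0.0218,"z":0.0077,"wx":0,"wy":0,"wz":0.01},{"jaw":1.0,"x":0.0232,"y":-0.022,"z":0.0077,"wx":0,"wy":0,"wz":0.01},{"jaw":1.0,"x":0.023,"y":-0.0222,"z":0.0077,"wx":0,"wy":0,"wz":0.01},{"jaw":1.0,"x":0.0228,"y":-0.0225,"z":0.0077,"wx":0,"wy":0,"wz":0.01}]
yplain (array([ 592.962, -238.718,    0.063]), np.float64(3.064948797225952))
ytop (array([ 458.97 , -104.27 ,   -0.018]), np.float64(2.0237667560577393))
yel1 (array([ 597.895, -346.043,    0.056]), np.float64(3.1923751831054688))
```

Call:
jog_arm([
  {"jaw": 1,"x": 0.024,"y": -0.0213,"z": 0.01,"wx": 0,"wy": 0,"wz": 0.01},
  {"jaw": 1,"x": 0.0236,"y": -0.0215,"z": 0.01,"wx": 0,"wy": 0,"wz": 0.01},
  {"jaw": 1,"x": 0.0234,"y": -0.0217,"z": 0.01,"wx": 0,"wy": 0,"wz": 0.01},
  {"jaw": 1,"x": 0.0232,"y": -0.022,"z": 0.01,"wx": 0,"wy": 0,"wz": 0.01},
  {"jaw": 1,"x": 0.023,"y": -0.022,"z": 0.015,"wx": 0,"wy": 0,"wz": 0.01},
  {"jaw": 1,"x": 0.0228,"y": -0.0225,"z": 0.015,"wx": 0,"wy": 0,"wz": 0.01},
  {"jaw": 1,"x": 0,"y": 0,"z": 0,"wx": 0,"wy": 0,"wz": 0},
  {"jaw": 1,"x": 0,"y": 0,"z": 0,"wx": 0,"wy": 0,"wz": 0},
])

```text
t: 14.13
tcp_pos: [450.1, -99.4, 120.3]
tool_rot: [-3.131, -0.004, 1.572]
contact_force: [0.3, -0.8, 0.4]
grip_width: 1.002
```

Call:
jog_arm([
  {"jaw": 1,"x": 0,"y": 0,"z": 0,"wx": 0,"wy": 0,"wz": 0},
  {"jaw": 1,"x": 0,"y": 0,"z": 0,"wx": 0,"wy": 0,"wz": 0},
])

```text
t: 14.3
tcp_pos: [457.6, -103.1, 124.4]
tool_rot: [3.14, 0.001, 1.57]
contact_force: [-0.0, -0.8, -0.1]
grip_width: 1.002
```

```bash
python3 go.py 457 -103 30 1.571 4 1
python3 - <<'E'
from fit import *
s=snap("wrist","w8");g=[(s,grad(s))]
print("ytop",fitrect(g,48,(457,-103,0)));
print("gtop",fitrect(g,48,(432,99,.43)));print("green",fitrect(g,52,(616,38,.22)),fitrect(g,52,(640,-70,.22)))
cv2.imwrite("pics/w8.png",s["color"])
E
```

```text
t 14.3 pos [ 457.6 -103.1  124.4] rpy [3.14e+00 1.00e-03 1.57e+00] grip 1.002 F [-0.  -0.8 -0.1]
[{"jaw":1.0,"x":0.0,"y":-0.0001,"z":0.0236,"wx":0,"wy":0,"wz":-0.0},{"jaw":1.0,"x":0.0,"y":-0.0001,"z":0.0236,"wx":0,"wy":0,"wz":-0.0},{"jaw":1.0,"x":0.0,"y":-0.0001,"z":0.0236,"wx":0,"wy":0,"wz":-0.0},{"jaw":1.0,"x":0.0,"y":-0.0001,"z":0.0236,"wx":0,"wy":0,"wz":-0.0}]
ytop (array([ 458.117, -103.952,    0.009]), np.float64(3.1184966564178467))
gtop (array([425.502,  92.775,   0.323]), np.float64(0.22229625284671783))
green (array([619.779,  32.39 ,   0.148]), np.float64(1.0437039136886597)) (array([640.594, -70.473,   0.209]), np.float64(1.9605079889297485))
```

View pics/w8.png

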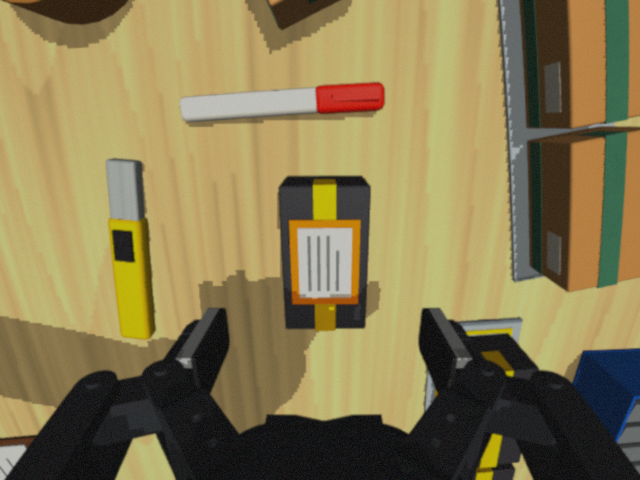

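The charcoal pouch carton is centred at (325,255). Grasping it.

Call:
jog_arm([
  {"jaw": 1,"x": -0.001,"y": 0.0005,"z": 0.035,"wx": 0,"wy": 0,"wz": 0},
  {"jaw": 1,"x": 0,"y": 0,"z": 0.035,"wx": 0,"wy": 0,"wz": 0},
  {"jaw": 1,"x": 0,"y": 0,"z": 0.0245,"wx": 0,"wy": 0,"wz": 0},
  {"jaw": 1,"x": 0,"y": 0,"z": 0,"wx": 0,"wy": 0,"wz": 0},
  {"jaw": 0.3,"x": 0,"y": 0,"z": 0,"wx": 0,"wy": 0,"wz": 0},
  {"jaw": 0,"x": 0,"y": 0,"z": 0,"wx": 0,"wy": 0,"wz": 0},
  {"jaw": 0,"x": 0,"y": 0,"z": 0,"wx": 0,"wy": 0,"wz": 0},
  {"jaw": 0,"x": 0,"y": 0,"z": 0,"wx": 0,"wy": 0,"wz": 0},
])

```text
t: 15.02
tcp_pos: [459.1, -104.3, 31.9]
tool_rot: [3.137, 0.002, 1.571]
contact_force: [0.1, -0.2, 3.9]
grip_width: 0.646
```

Call:
jog_arm([
  {"jaw": 0,"x": 0,"y": 0,"z": 0,"wx": 0,"wy": 0,"wz": 0},
  {"jaw": 0,"x": 0,"y": 0,"z": -0.01,"wx": 0,"wy": 0,"wz": 0},
  {"jaw": 0,"x": 0,"y": 0,"z": -0.03,"wx": 0,"wy": 0,"wz": 0},
  {"jaw": 0,"x": 0,"y": 0,"z": -0.04,"wx": 0,"wy": 0,"wz": 0},
  {"jaw": 0,"x": 0,"y": 0,"z": -0.04,"wx": 0,"wy": 0,"wz": 0},
  {"jaw": 0,"x": 0,"y": 0,"z": -0.02,"wx": 0,"wy": 0,"wz": 0},
  {"jaw": 0,"x": 0,"y": 0,"z": 0,"wx": 0,"wy": 0,"wz": 0},
  {"jaw": 0,"x": 0,"y": 0,"z": 0,"wx": 0,"wy": 0,"wz": 0},
])

```text
t: 15.68
tcp_pos: [457.8, -103.6, 171.2]
tool_rot: [3.138, 0.001, 1.571]
contact_force: [-0.1, 0.3, -3.7]
grip_width: 0.647
```

```bash
python3 go.py 595.4 -292.2 165 1.63 8 0
```

```text
t 15.68 pos [ 457.8 -103.6  171.2] rpy [3.138e+00 1.000e-03 1.571e+00] grip 0.647 F [-0.1  0.3 -3.7]
[{"jaw":0.0,"x":-0.0236,"y":0.0172,"z":0.0008,"wx":0,"wy":0,"wz":-0.007},{"jaw":0.0,"x":-0.0237,"y":0.017,"z":0.0008,"wx":0,"wy":0,"wz":-0.007},{"jaw":0.0,"x":-0.0238,"y":0.0168,"z":0.0008,"wx":0,"wy":0,"wz":-0.007},{"jaw":0.0,"x":-0.0239,"y":0.0167,"z":0.0008,"wx":0,"wy":0,"wz":-0.007},{"jaw":0.0,"x":-0.0241,"y":0.0165,"z":0.0008,"wx":0,"wy":0,"wz":-0.007},{"jaw":0.0,"x":-0.0242,"y":0.0163,"z":0.0008,"wx":0,"wy":0,"wz":-0.007},{"jaw":0.0,"x":-0.0243,"y":0.0161,"z":0.0008,"wx":0,"wy":0,"wz":-0.007},{"jaw":0.0,"x":-0.0244,"y":0.016,"z":0.0008,"wx":0,"wy":0,"wz":-0.007}]
```

Call:
jog_arm([
  {"jaw": 0,"x": -0.0236,"y": 0.0172,"z": 0,"wx": 0,"wy": 0,"wz": -0.0075},
  {"jaw": 0,"x": -0.0237,"y": 0.017,"z": 0,"wx": 0,"wy": 0,"wz": -0.0075},
  {"jaw": 0,"x": -0.0238,"y": 0.0168,"z": 0,"wx": 0,"wy": 0,"wz": -0.0075},
  {"jaw": 0,"x": -0.024,"y": 0.0167,"z": 0,"wx": 0,"wy": 0,"wz": -0.0075},
  {"jaw": 0,"x": -0.024,"y": 0.0165,"z": 0,"wx": 0,"wy": 0,"wz": -0.0075},
  {"jaw": 0,"x": -0.0242,"y": 0.0163,"z": 0,"wx": 0,"wy": 0,"wz": -0.0075},
  {"jaw": 0,"x": -0.0243,"y": 0.016,"z": 0,"wx": 0,"wy": 0,"wz": -0.0075},
  {"jaw": 0,"x": -0.0244,"y": 0.016,"z": 0,"wx": 0,"wy": 0,"wz": -0.0075},
])

```text
t: 16.35
tcp_pos: [593.4, -292.0, 166.5]
tool_rot: [-3.137, -0.003, 1.631]
contact_force: [0.1, -0.7, -2.6]
grip_width: 0.644
```

Call:
jog_arm([
  {"jaw": 0,"x": 0,"y": 0,"z": 0.02,"wx": 0,"wy": 0,"wz": 0},
  {"jaw": 0,"x": 0,"y": 0,"z": 0.02,"wx": 0,"wy": 0,"wz": 0},
  {"jaw": 0,"x": 0,"y": 0,"z": 0.02,"wx": 0,"wy": 0,"wz": 0},
  {"jaw": 0,"x": 0,"y": 0,"z": 0.013,"wx": 0,"wy": 0,"wz": 0},
  {"jaw": 0,"x": 0,"y": 0,"z": 0,"wx": 0,"wy": 0,"wz": 0},
  {"jaw": 0,"x": 0,"y": 0,"z": 0,"wx": 0,"wy": 0,"wz": 0},
  {"jaw": 0,"x": 0,"y": 0,"z": 0,"wx": 0,"wy": 0,"wz": 0},
  {"jaw": 0,"x": 0,"y": 0,"z": 0,"wx": 0,"wy": 0,"wz": 0},
])

```text
t: 17.02
tcp_pos: [594.8, -292.1, 97.7]
tool_rot: [3.14, 0.001, 1.631]
contact_force: [-0.0, -0.6, -1.9]
grip_width: 0.645
```

Call:
jog_arm([
  {"jaw": 0,"x": 0,"y": 0.0005,"z": 0.006,"wx": 0,"wy": 0,"wz": 0},
  {"jaw": 0,"x": 0,"y": 0,"z": 0.005,"wx": 0,"wy": 0,"wz": 0},
  {"jaw": 0,"x": 0,"y": 0,"z": 0.0025,"wx": 0,"wy": 0,"wz": 0},
  {"jaw": 0,"x": 0,"y": 0,"z": 0,"wx": 0,"wy": 0,"wz": 0},
  {"jaw": 0,"x": 0,"y": 0,"z": 0,"wx": 0,"wy": 0,"wz": 0},
])

```text
t: 17.43
tcp_pos: [595.0, -291.8, 84.0]
tool_rot: [3.141, 0.001, 1.631]
contact_force: [-0.6, 0.3, 1.9]
grip_width: 0.649
```

Call:
jog_arm([
  {"jaw": 0,"x": 0,"y": 0,"z": 0.001,"wx": 0,"wy": 0,"wz": 0},
  {"jaw": 0,"x": 0,"y": 0,"z": 0,"wx": 0,"wy": 0,"wz": 0},
  {"jaw": 0.75,"x": 0,"y": 0,"z": 0,"wx": 0,"wy": 0,"wz": 0},
  {"jaw": 0.9,"x": 0,"y": 0,"z": 0,"wx": 0,"wy": 0,"wz": 0},
  {"jaw": 1,"x": 0,"y": 0,"z": 0,"wx": 0,"wy": 0,"wz": 0},
  {"jaw": 1,"x": 0,"y": 0,"z": 0,"wx": 0,"wy": 0,"wz": 0},
  {"jaw": 1,"x": 0,"y": 0,"z": 0,"wx": 0,"wy": 0,"wz": 0},
])

```text
t: 18.02
tcp_pos: [594.7, -291.7, 82.0]
tool_rot: [-3.141, -0.0, 1.631]
contact_force: [0.0, 0.5, -0.0]
grip_width: 0.997
```

Call:
jog_arm([
  {"jaw": 1,"x": 0,"y": 0,"z": -0.02,"wx": 0,"wy": 0,"wz": 0},
  {"jaw": 1,"x": 0,"y": 0,"z": -0.04,"wx": 0,"wy": 0,"wz": 0},
  {"jaw": 1,"x": 0,"y": 0,"z": -0.04,"wx": 0,"wy": 0,"wz": 0},
  {"jaw": 1,"x": 0,"y": 0,"z": -0.02,"wx": 0,"wy": 0,"wz": 0},
  {"jaw": 1,"x": 0,"y": 0,"z": 0,"wx": 0,"wy": 0,"wz": 0},
  {"jaw": 1,"x": 0,"y": 0,"z": 0,"wx": 0,"wy": 0,"wz": 0},
])

```text
t: 18.52
tcp_pos: [595.9, -292.5, 204.2]
tool_rot: [3.138, 0.002, 1.631]
contact_force: [0.8, 0.2, -0.5]
grip_width: 1.001
```

```bash
python3 go.py 432 99 180 2.005 14 1
python3 - <<'E'
from fit import *
s=snap("wrist","w9");g=[(s,grad(s))]
print("ytop",fitrect(g,100,(595.4,-292,.058)))
E
```

```text
t 18.52 pos [ 595.9 -292.5  204.2] rpy [3.138e+00 2.000e-03 1.631e+00] grip 1.001 F [ 0.8  0.2 -0.5]
[{"jaw":1.0,"x":0.0286,"y":-0.01,"z":0.0017,"wx":0,"wy":0,"wz":-0.027},{"jaw":1.0,"x":0.0289,"y":-0.0092,"z":0.0017,"wx":0,"wy":0,"wz":-0.027},{"jaw":1.0,"x":0.0291,"y":-0.0085,"z":0.0017,"wx":0,"wy":0,"wz":-0.027},{"jaw":1.0,"x":0.0293,"y":-0.0077,"z":0.0017,"wx":0,"wy":0,"wz":-0.027},{"jaw":1.0,"x":0.0295,"y":-0.0069,"z":0.0017,"wx":0,"wy":0,"wz":-0.027},{"jaw":1.0,"x":0.0297,"y":-0.0061,"z":0.0017,"wx":0,"wy":0,"wz":-0.027},{"jaw":1.0,"x":0.0298,"y":-0.0053,"z":0.0017,"wx":0,"wy":0,"wz":-0.027},{"jaw":1.0,"x":0.03,"y":-0.0045,"z":0.0017,"wx":0,"wy":0,"wz":-0.027}]
[{"jaw":1.0,"x":0.0301,"y":-0.0037,"z":0.0017,"wx":0,"wy":0,"wz":-0.027},{"jaw":1.0,"x":0.0302,"y":-0.0029,"z":0.0017,"wx":0,"wy":0,"wz":-0.027},{"jaw":1.0,"x":0.0302,"y":-0.0021,"z":0.0017,"wx":0,"wy":0,"wz":-0.027},{"jaw":1.0,"x":0.0303,"y":-0.0013,"z":0.0017,"wx":0,"wy":0,"wz":-0.027},{"jaw":1.0,"x":0.0303,"y":-0.0005,"z":0.0017,"wx":0,"wy":0,"wz":-0.027},{"jaw":1.0,"x":0.0303,"y":0.0003,"z":0.0017,"wx":0,"wy":0,"wz":-0.027}]
ytop (array([ 594.77 , -291.709,    0.067]), np.float64(2.9062652587890625))
```

The yellow lot reads well. On to the kraft pouch carton.

Call:
jog_arm([
  {"jaw": 1,"x": 0.0286,"y": -0.01,"z": 0.002,"wx": 0,"wy": 0,"wz": -0.027},
  {"jaw": 1,"x": 0.0289,"y": -0.0092,"z": 0.002,"wx": 0,"wy": 0,"wz": -0.027},
  {"jaw": 1,"x": 0.0291,"y": -0.0085,"z": 0.002,"wx": 0,"wy": 0,"wz": -0.027},
  {"jaw": 1,"x": 0.0293,"y": -0.0077,"z": 0.002,"wx": 0,"wy": 0,"wz": -0.027},
  {"jaw": 1,"x": 0.0295,"y": -0.007,"z": 0.002,"wx": 0,"wy": 0,"wz": -0.027},
  {"jaw": 1,"x": 0.0297,"y": -0.006,"z": 0.002,"wx": 0,"wy": 0,"wz": -0.027},
  {"jaw": 1,"x": 0.0298,"y": -0.0053,"z": 0.002,"wx": 0,"wy": 0,"wz": -0.027},
  {"jaw": 1,"x": 0.03,"y": -0.0045,"z": 0.002,"wx": 0,"wy": 0,"wz": -0.027},
])

```text
t: 19.23
tcp_pos: [498.5, -66.5, 184.0]
tool_rot: [-3.138, -0.002, 1.848]
contact_force: [0.1, 0.7, -0.2]
grip_width: 0.996
```

Call:
jog_arm([
  {"jaw": 1,"x": 0.03,"y": -0.0037,"z": 0.002,"wx": 0,"wy": 0,"wz": -0.027},
  {"jaw": 1,"x": 0.03,"y": -0.003,"z": 0.002,"wx": 0,"wy": 0,"wz": -0.027},
  {"jaw": 1,"x": 0.03,"y": -0.002,"z": 0.002,"wx": 0,"wy": 0,"wz": -0.027},
  {"jaw": 1,"x": 0.03,"y": -0.001,"z": 0.002,"wx": 0,"wy": 0,"wz": -0.027},
  {"jaw": 1,"x": 0.03,"y": -0.0005,"z": 0.002,"wx": 0,"wy": 0,"wz": -0.027},
  {"jaw": 1,"x": 0.03,"y": 0,"z": 0.002,"wx": 0,"wy": 0,"wz": -0.027},
  {"jaw": 1,"x": 0,"y": 0,"z": 0,"wx": 0,"wy": 0,"wz": 0},
  {"jaw": 1,"x": 0,"y": 0,"z": 0,"wx": 0,"wy": 0,"wz": 0},
])

```text
t: 19.9
tcp_pos: [428.4, 98.9, 172.5]
tool_rot: [-3.138, -0.001, 2.012]
contact_force: [0.3, -0.3, 0.4]
grip_width: 1.0
```

Call:
jog_arm([
  {"jaw": 1,"x": 0,"y": 0,"z": 0.03,"wx": 0,"wy": 0,"wz": 0},
  {"jaw": 1,"x": 0,"y": 0,"z": 0.02,"wx": 0,"wy": 0,"wz": 0},
  {"jaw": 1,"x": 0,"y": 0,"z": 0,"wx": 0,"wy": 0,"wz": 0},
  {"jaw": 1,"x": 0,"y": 0,"z": 0,"wx": 0,"wy": 0,"wz": 0},
  {"jaw": 1,"x": 0,"y": 0,"z": 0,"wx": 0,"wy": 0,"wz": 0},
])

```text
t: 20.32
tcp_pos: [431.0, 97.4, 124.7]
tool_rot: [-3.141, 0.0, 2.007]
contact_force: [1.0, 0.2, 0.3]
grip_width: 1.002
```

```bash
python3 go.py 432 99 30 2.005 4 1
python3 - <<'E'
from fit import *
s=snap("wrist","w10");g=[(s,grad(s))]
print("gtop",fitrect(g,48,(432,99,.43)));print("green",fitrect(g,52,(616,38,.22)),fitrect(g,52,(640,-70,.22)))
cv2.imwrite("pics/w10.png",s["color"])
E
```

```text
t 20.32 pos [431.   97.4 124.7] rpy [-3.141  0.     2.007] grip 1.002 F [1.  0.2 0.3]
[{"jaw":1.0,"x":0.0003,"y":0.0004,"z":0.0237,"wx":0,"wy":0,"wz":0.001},{"jaw":1.0,"x":0.0003,"y":0.0004,"z":0.0237,"wx":0,"wy":0,"wz":0.001},{"jaw":1.0,"x":0.0003,"y":0.0004,"z":0.0237,"wx":0,"wy":0,"wz":0.001},{"jaw":1.0,"x":0.0003,"y":0.0004,"z":0.0237,"wx":0,"wy":0,"wz":0.001}]
gtop (array([432.153, 102.889,   0.422]), np.float64(2.4273228645324707))
green (array([626.239,  37.394,   0.239]), np.float64(1.7298848628997803)) (array([642.365, -63.351,   0.292]), np.float64(0.6313545107841492))
```

View pics/w10.png

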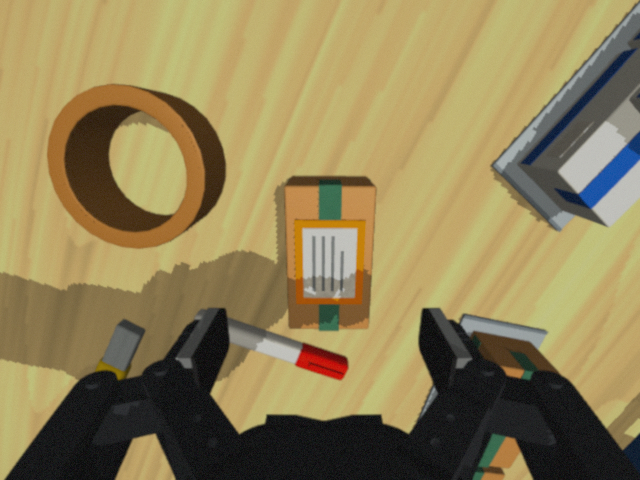

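The kraft carton is at (330,257). The marker (200,315)–(345,370) is near the left finger's path, so I'll check the clearance.

Run:
```python
from h import *
s=load("w10");P=ray(s,[(200,315),(230,330),(300,360),(345,368),(350,350),(300,345)],10)
a=2.007;d=P[:,:2]-[433.7,98.7]
print(np.c_[d@[np.cos(a),np.sin(a)],d@[np.sin(a),-np.cos(a)]])
```

```text
[[ -63.116 -105.34 ]
 [ -77.227  -81.709]
 [-107.086  -23.85 ]
 [-115.541   15.197]
 [ -96.714   19.022]
 [ -91.658  -23.476]]
```

The marker is well clear. Grasping.

Call:
jog_arm([
  {"jaw": 1,"x": 0,"y": 0.003,"z": 0.035,"wx": 0,"wy": 0,"wz": 0.005},
  {"jaw": 1,"x": 0,"y": 0,"z": 0.035,"wx": 0,"wy": 0,"wz": 0},
  {"jaw": 1,"x": 0,"y": 0,"z": 0.0245,"wx": 0,"wy": 0,"wz": 0},
  {"jaw": 1,"x": 0,"y": 0,"z": 0,"wx": 0,"wy": 0,"wz": 0},
  {"jaw": 0.3,"x": 0,"y": 0,"z": 0,"wx": 0,"wy": 0,"wz": 0},
  {"jaw": 0,"x": 0,"y": 0,"z": 0,"wx": 0,"wy": 0,"wz": 0},
  {"jaw": 0,"x": 0,"y": 0,"z": 0,"wx": 0,"wy": 0,"wz": 0},
  {"jaw": 0,"x": 0,"y": 0,"z": 0,"wx": 0,"wy": 0,"wz": 0},
])

```text
t: 21.03
tcp_pos: [435.5, 99.4, 32.1]
tool_rot: [3.138, 0.002, 2.004]
contact_force: [-1.7, -0.0, 6.7]
grip_width: 0.649
```

Call:
jog_arm([
  {"jaw": 0,"x": 0,"y": 0,"z": 0,"wx": 0,"wy": 0,"wz": 0},
  {"jaw": 0,"x": 0,"y": 0,"z": -0.01,"wx": 0,"wy": 0,"wz": 0},
  {"jaw": 0,"x": 0,"y": 0,"z": -0.03,"wx": 0,"wy": 0,"wz": 0},
  {"jaw": 0,"x": 0,"y": 0,"z": -0.04,"wx": 0,"wy": 0,"wz": 0},
  {"jaw": 0,"x": 0,"y": 0,"z": -0.04,"wx": 0,"wy": 0,"wz": 0},
  {"jaw": 0,"x": 0,"y": 0,"z": -0.02,"wx": 0,"wy": 0,"wz": 0},
  {"jaw": 0,"x": 0,"y": 0,"z": 0,"wx": 0,"wy": 0,"wz": 0},
  {"jaw": 0,"x": 0,"y": 0,"z": 0,"wx": 0,"wy": 0,"wz": 0},
])

```text
t: 21.7
tcp_pos: [435.0, 99.5, 171.8]
tool_rot: [3.137, 0.002, 2.004]
contact_force: [-1.3, -0.2, -2.8]
grip_width: 0.646
```

```bash
python3 go.py 628 -17 165 1.785 8 0
```

```text
t 21.7 pos [435.   99.5 171.8] rpy [3.137e+00 2.000e-03 2.004e+00] grip 0.646 F [-1.3 -0.2 -2.8]
[{"jaw":0.0,"x":-0.0233,"y":0.0158,"z":0.0009,"wx":0,"wy":0,"wz":0.027},{"jaw":0.0,"x":-0.0229,"y":0.0164,"z":0.0009,"wx":0,"wy":0,"wz":0.027},{"jaw":0.0,"x":-0.0224,"y":0.017,"z":0.0009,"wx":0,"wy":0,"wz":0.027},{"jaw":0.0,"x":-0.022,"y":0.0177,"z":0.0009,"wx":0,"wy":0,"wz":0.027},{"jaw":0.0,"x":-0.0215,"y":0.0182,"z":0.0009,"wx":0,"wy":0,"wz":0.027},{"jaw":0.0,"x":-0.021,"y":0.0188,"z":0.0009,"wx":0,"wy":0,"wz":0.027},{"jaw":0.0,"x":-0.0204,"y":0.0194,"z":0.0009,"wx":0,"wy":0,"wz":0.027},{"jaw":0.0,"x":-0.0199,"y":0.0199,"z":0.0009,"wx":0,"wy":0,"wz":0.027}]
```

Call:
jog_arm([
  {"jaw": 0,"x": -0.0233,"y": 0.0158,"z": 0,"wx": 0,"wy": 0,"wz": 0.027},
  {"jaw": 0,"x": -0.0229,"y": 0.0164,"z": 0,"wx": 0,"wy": 0,"wz": 0.027},
  {"jaw": 0,"x": -0.0224,"y": 0.017,"z": 0,"wx": 0,"wy": 0,"wz": 0.027},
  {"jaw": 0,"x": -0.022,"y": 0.0177,"z": 0,"wx": 0,"wy": 0,"wz": 0.027},
  {"jaw": 0,"x": -0.0215,"y": 0.0182,"z": 0,"wx": 0,"wy": 0,"wz": 0.027},
  {"jaw": 0,"x": -0.021,"y": 0.0188,"z": 0,"wx": 0,"wy": 0,"wz": 0.027},
  {"jaw": 0,"x": -0.0204,"y": 0.0194,"z": 0,"wx": 0,"wy": 0,"wz": 0.027},
  {"jaw": 0,"x": -0.02,"y": 0.02,"z": 0,"wx": 0,"wy": 0,"wz": 0.027},
])

```text
t: 22.37
tcp_pos: [625.9, -17.6, 167.1]
tool_rot: [-3.137, -0.002, 1.786]
contact_force: [-0.7, 0.3, -1.7]
grip_width: 0.644
```

Call:
jog_arm([
  {"jaw": 0,"x": 0,"y": 0,"z": 0,"wx": 0,"wy": 0,"wz": 0},
  {"jaw": 0,"x": 0,"y": 0,"z": 0,"wx": 0,"wy": 0,"wz": 0},
  {"jaw": 0,"x": 0,"y": 0,"z": 0,"wx": 0,"wy": 0,"wz": 0},
  {"jaw": 0,"x": 0,"y": 0,"z": 0,"wx": 0,"wy": 0,"wz": 0},
])

```text
t: 22.7
tcp_pos: [624.8, -16.3, 168.6]
tool_rot: [-3.139, -0.001, 1.789]
contact_force: [-0.3, 0.4, -3.2]
grip_width: 0.644
```

```bash
python3 go.py 628 -17 98 1.785 4 0
python3 - <<'E'
from h import *
s=snap("wrist","w11");cv2.imwrite("pics/w11.png",s["color"])
print(proj(s,[[616.4+50*np.cos(.21+np.pi/2),38.6+50*np.sin(.21+np.pi/2),52]]))
E
```

```text
t 22.7 pos [624.8 -16.3 168.6] rpy [-3.139e+00 -1.000e-03  1.789e+00] grip 0.644 F [-0.3  0.4 -3.2]
[{"jaw":0.0,"x":-0.0003,"y":0.0007,"z":0.0177,"wx":0,"wy":0,"wz":0.001},{"jaw":0.0,"x":-0.0003,"y":0.0007,"z":0.0177,"wx":0,"wy":0,"wz":0.001},{"jaw":0.0,"x":-0.0003,"y":0.0007,"z":0.0177,"wx":0,"wy":0,"wz":0.001},{"jaw":0.0,"x":-0.0003,"y":0.0007,"z":0.0177,"wx":0,"wy":0,"wz":0.001}]
[[330.642  92.326]]
```

View pics/w11.png

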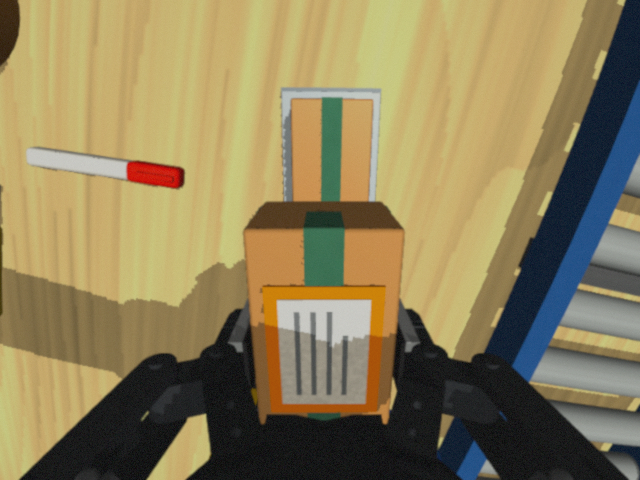

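Green1's far end is at (332,97) with tape down to (331,195). From these I'll work out the joint.

Run:
```python
from h import *
s=load("w11");P=ray(s,[(332,97),(331,195)],52)[:,:2];d=P[1]-P[0];d/=np.linalg.norm(d)
print(P,"yaw",np.arctan2(d[0],-d[1]),"joint",P[0]+104*d, "row axis .21:",P[0]+104*np.array([np.sin(.21),-np.cos(.21)]))
```

```text
[[607.518  84.83 ]
 [621.658  19.793]] yaw 0.21407390211347624 joint [629.612 -16.797] row axis .21: [629.198 -16.886]
```

Call:
jog_arm([
  {"jaw": 0,"x": 0,"y": 0.0025,"z": 0.02,"wx": 0,"wy": 0,"wz": 0.003},
  {"jaw": 0,"x": 0,"y": 0,"z": 0.02,"wx": 0,"wy": 0,"wz": 0},
  {"jaw": 0,"x": 0,"y": 0,"z": 0.02,"wx": 0,"wy": 0,"wz": 0},
  {"jaw": 0,"x": 0,"y": 0,"z": 0.012,"wx": 0,"wy": 0,"wz": 0},
  {"jaw": 0,"x": 0,"y": 0,"z": 0,"wx": 0,"wy": 0,"wz": 0},
  {"jaw": 0,"x": 0,"y": 0,"z": 0,"wx": 0,"wy": 0,"wz": 0},
  {"jaw": 0,"x": 0,"y": 0,"z": 0,"wx": 0,"wy": 0,"wz": 0},
  {"jaw": 0,"x": 0,"y": 0,"z": 0,"wx": 0,"wy": 0,"wz": 0},
])

```text
t: 23.42
tcp_pos: [629.9, -16.4, 99.4]
tool_rot: [3.139, 0.001, 1.785]
contact_force: [-0.1, 0.8, -2.6]
grip_width: 0.648
```

Call:
jog_arm([
  {"jaw": 0,"x": 0,"y": -0.001,"z": 0.006,"wx": 0,"wy": 0,"wz": 0},
  {"jaw": 0,"x": 0,"y": 0,"z": 0.006,"wx": 0,"wy": 0,"wz": 0},
  {"jaw": 0,"x": 0,"y": 0,"z": 0.003,"wx": 0,"wy": 0,"wz": 0},
  {"jaw": 0,"x": 0,"y": 0,"z": 0,"wx": 0,"wy": 0,"wz": 0},
  {"jaw": 0,"x": 0,"y": 0,"z": 0,"wx": 0,"wy": 0,"wz": 0},
])

```text
t: 23.83
tcp_pos: [628.4, -16.7, 84.1]
tool_rot: [3.14, 0.001, 1.785]
contact_force: [-2.4, 0.9, 7.4]
grip_width: 0.649
```

Touching (Fz 7 N). Release, rise, then back off over clear bench so the fixed cameras can see.

Call:
jog_arm([
  {"jaw": 0,"x": 0,"y": 0,"z": 0,"wx": 0,"wy": 0,"wz": 0},
  {"jaw": 0.75,"x": 0,"y": 0,"z": 0,"wx": 0,"wy": 0,"wz": 0},
  {"jaw": 0.9,"x": 0,"y": 0,"z": 0,"wx": 0,"wy": 0,"wz": 0},
  {"jaw": 1,"x": 0,"y": 0,"z": 0,"wx": 0,"wy": 0,"wz": 0},
  {"jaw": 1,"x": 0,"y": 0,"z": 0,"wx": 0,"wy": 0,"wz": 0},
  {"jaw": 1,"x": 0,"y": 0,"z": 0,"wx": 0,"wy": 0,"wz": 0},
])

```text
t: 24.33
tcp_pos: [627.9, -16.7, 82.6]
tool_rot: [-3.141, 0.0, 1.785]
contact_force: [-0.1, 0.2, 0.6]
grip_width: 1.001
```

Call:
jog_arm([
  {"jaw": 1,"x": 0,"y": 0,"z": -0.02,"wx": 0,"wy": 0,"wz": 0},
  {"jaw": 1,"x": 0,"y": 0,"z": -0.04,"wx": 0,"wy": 0,"wz": 0},
  {"jaw": 1,"x": 0,"y": 0,"z": -0.04,"wx": 0,"wy": 0,"wz": 0},
  {"jaw": 1,"x": 0,"y": 0,"z": -0.04,"wx": 0,"wy": 0,"wz": 0},
  {"jaw": 1,"x": 0,"y": -0.04,"z": 0,"wx": 0,"wy": 0,"wz": 0},
  {"jaw": 1,"x": 0,"y": -0.04,"z": 0,"wx": 0,"wy": 0,"wz": 0},
  {"jaw": 1,"x": 0,"y": -0.04,"z": 0,"wx": 0,"wy": 0,"wz": 0},
  {"jaw": 1,"x": 0,"y": -0.04,"z": 0,"wx": 0,"wy": 0,"wz": 0},
])

```text
t: 25.0
tcp_pos: [470.5, -50.9, 223.0]
tool_rot: [3.141, 0.001, 1.785]
contact_force: [0.4, -0.2, 0.3]
grip_width: 0.998
```

Call:
jog_arm([
  {"jaw": 1,"x": 0,"y": -0.04,"z": 0,"wx": 0,"wy": 0,"wz": 0},
  {"jaw": 1,"x": 0,"y": -0.04,"z": 0,"wx": 0,"wy": 0,"wz": 0},
  {"jaw": 1,"x": 0,"y": 0,"z": 0,"wx": 0,"wy": 0,"wz": 0},
  {"jaw": 1,"x": 0,"y": 0,"z": 0,"wx": 0,"wy": 0,"wz": 0},
  {"jaw": 1,"x": 0,"y": 0,"z": 0,"wx": 0,"wy": 0,"wz": 0},
])

```text
t: 25.42
tcp_pos: [394.1, -67.9, 223.2]
tool_rot: [3.14, 0.001, 1.784]
contact_force: [-0.8, -0.1, 0.9]
grip_width: 0.999
```

Run:
```python
from fit import *
T,S=snap("top","topE"),snap("side","sideE")
g=[(T,grad(T)),(S,grad(S))]
for k,p in dict(btop=(583.5,305.5,-.24),gtop=(628.5,-17,.213),ytop=(595,-292,.06)).items():print(k,fitrect(g,100,p),fitrect(g[:1],100,p)[0],fitrect(g[1:],100,p)[0])
o=[cv2.resize(i,None,fx=f,fy=f,interpolation=2) for i,f in((T["color"][60:240,120:540],1.8),(S["color"][150:370,190:390],1.2))]
W=760;im=np.zeros((o[0].shape[0]+o[1].shape[0],W,3),np.uint8)
im[:o[0].shape[0],:o[0].shape[1]]=o[0];im[o[0].shape[0]:,:o[1].shape[1]]=o[1]
cv2.imwrite("pics/end.png",im)
```

```text
btop (array([580.881, 307.169,  -0.231]), np.float64(5.944056034088135)) [583.263 305.892  -0.23 ] [580.709 307.978  -0.249]
gtop (array([625.699, -13.373,   0.225]), np.float64(5.722325325012207)) [627.701 -18.327   0.214] [624.178 -14.496   0.251]
ytop (array([ 595.135, -291.201,    0.056]), np.float64(5.886430263519287)) [ 595.73  -290.994    0.067] [ 593.769 -290.753    0.035]
```

View pics/end.png

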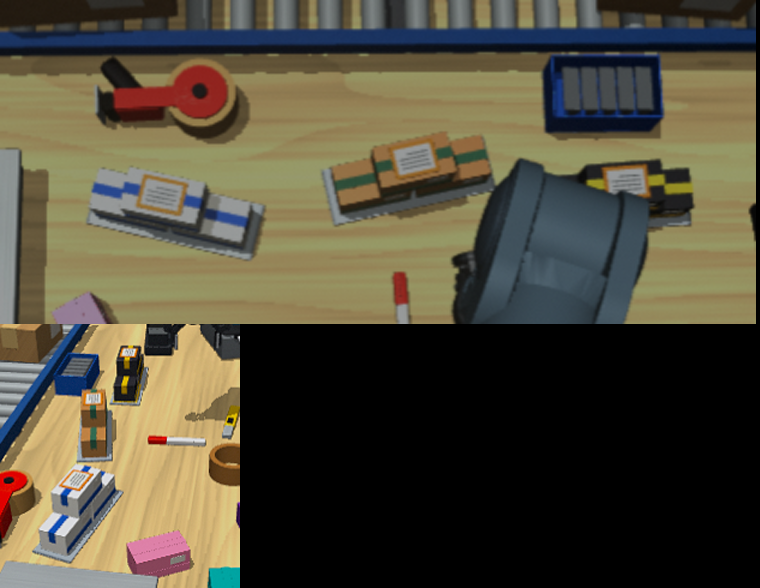

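All three lots are stacked square with pouches up: blue (160,195), green (415,160) and yellow (628,182). The gripper is open and clear, so I'm handing in.

```bash
python3 -c "
from bench import finish_job;print(finish_job())"
```

```text
the job is handed in; nothing more can be done
None
```

The job is handed in at about 25 s of robot time. The plain charcoal carton fills the yellow outline, and the blue, yellow and green packing-list cartons lie across their joints with pouches up. All four are released and the gripper is open and clear of everything.

**Last checks:**

| Carton | Measured centre (mm) | Target (mm) | Yaw vs. target (rad) |
|---|---|---|---|
| Plain charcoal | (593.0, -238.7) | (592.8, -238.3) | 0.063 vs. 0.058 |
| Blue top | (584.2, 305.3) | (584, 305.5) | -0.225 vs. -0.24 |
| Yellow top | (594.8, -291.7) | (595.4, -292.2) | 0.067 vs. 0.058 |
| Green top | (627.7, -18.3) | (629, -17) | 0.214 vs. 0.213 |

The first three rows are wrist-camera readings; green top is from the overhead camera only.

**Disagreements:**
- The side camera differed from these by 2–5 mm, most on the green carton (624, -14.5). That is within the 12 mm tolerance.
- Some wrist fits of partly hidden laid cartons were off and I ignored them, taking tape lines or earlier fits instead.

**Laid cartons:** yel1 measured within 1 mm of its earlier pose after the plain carton was set beside it. After stacking, the laid cartons were only judged by eye in the final pictures and showed no visible shift. The yellow lot was partly hidden by the arm in the last overhead view.

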